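# Set the height stop with the setting block and put the kit away

## Robot

A 6-joint arm with a two-finger parallel gripper is mounted at the origin on a cart in front of the work surface, level with it; the furniture and walls round the work are solid. World frame = base frame: x ahead of the robot, y to its left, z up, the work surface at z = 0. Lengths are in mm, angles in rad, forces in N, time in s.
With the tool pointing down it reaches from about 275 to 1000 mm from the base axis. Payload 8.4 kg.
Tool frame: the origin (TCP) lies between the finger pads; the fingertips stand r.tips_ahead ahead of it and the grasp point (between the pads) lies 6 mm ahead of it (r.tips_ahead is the distance from the TCP to the fingertips, in mm); z points along the fingers, y is the line along which they close (so a half turn about z gives the same grasp; the last joint's range is limited). The gripper opens to 85 mm and grips with 20 to 120 N. Pads are 22 mm wide; open, the fingers measure 114 mm over their backs; the gripper's body (76 mm by 85 mm) begins 54 mm behind the grasp point. The pads swing forward as they close: fully open they stand 13 mm farther back than shut.
Start: joints at [-1.341, 0.353, 1.633, -0, 1.155, -0.002], TCP at [143.579, -608.287, 256.281] pointing down, gripper open.
Joint ranges: [-2.63, 2.63], [-0.92, 2.1], [0.06, 2.66], [-1.3, 4.44], [0, 2.69], [-3.02, 3.02]. Speed limits (rad/s): [2.22, 2.22, 2.79, 3.14, 3.14, 3.14].

## Interface

Orientations are given as [roll, pitch, yaw] about the fixed x, y, z axes, in that order (R = Rz(yaw) Ry(pitch) Rx(roll)).
In Python, from rig import r gives the robot as it stands.
- The arm moves only by the tool carry_out, never from a script. Its arguments are lists of equal length, an entry for each row: "delta_pos": the shift along the tool's x, y, z in m, a list of three; "rot": the turn, a rotation vector about the tool's x, y, z in degrees, a list of three. A call has 1 to 8 rows; each row is the pose to reach, as a shift and turn from the pose commanded when the call began, along the tool's axes at that moment; what a row does not reach only later rows make up. A row lasts 1/8 s, in which the tool goes at most 62.5 mm and 10.7 degrees, less where a joint would pass 70% of its speed; a pose out of reach is approached as far as the arm can. A call with a gripper value outside its range is refused whole. "claw" is the finger opening in m, from 0 to 0.0854, set as the call begins (left out, the last holds). The fingers move at their own pace and stop on an object; "grip_force" is the grip in N (left out, the last holds). Time passes only in rows, so rows that repeat a pose let the fingers close. It gives the time, the measured TCP pose, the force, the opening and the grip force at its end, in the units of the state.
- r.sense(): the state, without advancing time (a new reading comes with each control period).
- r.grab_frame(name): name is "scene" or "side" or "wrist"; returns the picture (480x640x3 uint8, blue, green, red); there is no depth.
- r.camera_info(name): a dict with "fx", "fy", "cx", "cy" (pixels), "pose" (4x4, takes a point from camera to world coordinates); the wrist camera has in their place "hand_eye" (4x4, takes a point from camera to tool coordinates, whose origin is the TCP and whose axes are the flange's). Camera axes: x right, y down, z forward; pixel columns grow to the right and rows downward; lengths in mm; the calibration is good to about 2 mm. The wrist camera is an equidistant fisheye: a pixel r from the principal point sees the ray r / f radians off the axis. A picture is of the moment at which its call begins: read the wrist's pose just before it. camera_info takes no time and is no camera call.
- r.sign_off(): hands the job in; it is judged then, once.
Trained networks look in the newest picture that a camera, given by its name, has taken for a name from the list of things; names that differ only in an ending like _2 or _b are one class to them, and where a whole thing is asked for, a point or a joint stands for the part that bears it (a point fixed in the world has none). Each returns a list of dicts, best first, with "p" (0 to 1); they miss things now and then, are a little off and sometimes report something else, mostly with a low value. They report only what shows in the picture. A call takes as long as a camera call.
- r.recognise(thing, camera): "box" ([left, top, right, bottom] in pixels, round what is visible of it).
- r.cut_out(thing, camera): "mask" (480x640 bool, what is visible of it) and "box" ([left, top, right, bottom] in pixels, round what is visible of it).
The state is a dict: "clock": time; "qpos": joint angles; "qvel": joint speeds; "joint_efforts": joint torques, N m; "eef_pos": TCP position; "tcp_rot": TCP orientation; "contact_force": force on the tool from outside, world axes, zero at the start; "wrist_torque": the same for the moment, N m; "opening": opening from 0.0 (shut) to 1.0 (fully open); "grasp_force": force on a finger pad.
Only numpy, scipy, OpenCV 4.12 (cv2) and the standard library are available. Lean on these libraries where they do the work, as an engineer would, in place of code of your own. Each camera call takes 0.05 s, during which the arm holds its last target. There are 200 camera calls.

## Task

Slide the setting block on the plate under the nose of the stop screw and, with the driver, turn the screw clockwise until the sprung nose just bears on the block, pressed in about 1 mm, so that the block drags beneath it. Then draw the block out without changing the setting, put the driver back upright in its stand, and lay the block and every gauge strip flat in the tray compartment of its own length. Never turn the screw with the fingers or force its nose fully home, and leave the timer, tape roll and beaker alone.

Things in the scene. Friction and masses are not known exactly. Their poses are not given: they have to be found in the camera images.
- stop_fixture: Fixed height stop. Steel plate, 12 mm thick, y -35 to +35, x -115 to +70 mm; column from x = +33 mm carries an arm (44 mm wide, 72 to 86 mm above the bench) that ends at x = -21 mm. Origin on the bench under the screw's vertical axis; x along the plate to the column. Guide rails 8 mm high over the plate, x -25 to +25 mm, inner faces at y = +-17 mm, flank the place under the nose.
- stop_shaft: Steel shaft of the stop screw, with the head above the arm and the nose below; moves down 2.5 mm per rad of the screw. Origin on the axis, 100 mm above the bench at screw value 0.
- stop_screw (a joint): Angle of the stop screw, rad; grows clockwise from above, lowering the screw 2.5 mm per rad. At 0 the free nose is 40 mm above the plate; it meets the top of the 32 mm block at 3.2, and 3.6 presses the nose in 1 mm. Starts 0.8 to 2.0; range -0.2 to 5.4. Stays where it is left; friction 0.05 Nm.
- stop_nose (a joint): How far the white sprung nose (13 mm across) is pressed in, m: 0 when free, 0.005 fully home; the spring gives 0.8 N + 0.8 N per mm.
- screw_slot (a point): Centre of the top of the screw's square steel head (36 mm wide, 18 mm high; top 120 mm above the bench at screw value 0, lower by 2.5 mm per rad). In it a chamfered slot 24 mm long along this x, 7 mm wide, 14 mm deep. z up; turns with the screw.
- driver_grip (a point): Centre of the driver's black handle, 24 x 24 mm with faces along x and y, 62 mm high. Below: round guard 38 mm across (underside 36 mm under this point), 10 mm shank, flat blade 20 mm wide along x, 4 mm thick, 14 mm long; tip 88 mm under this point. z to the handle end. 120 g. Starts upright in its stand, any yaw.
- driver_tip (a point): Middle of the lower edge of the driver's blade; same axes as driver_grip.
- stand_top (a point): Centre of the top of the fixed grey driver stand (70 x 70 mm, 60 mm high) with a square hole 25 mm wide through it; the driver's guard rests on the rim, handle up (driver_grip 36 mm above this point), at any yaw.
- block_mid (a point): Centre of the steel setting block, 130 (x) x 24 (y) x 32 mm (z, upright), 250 g, starts on the bench. Either way round will do. Under the stop it lies along the fixture's x, slid in from the open -x end until its centre is at about x = -45 mm; held by its tail at about x = -90 mm the hand is clear of the arm.
- tray: Fixed grey tray, 192 (x) x 160 (y) mm, origin on the bench under its centre; floor 5 mm up, ribs to 14 mm at the compartments' ends only, open between for fingers. Strip compartments along x, 22 mm wide, 90 / 110 / 130 mm long: short centred at (-43, -46) mm, middle (-33, 0), long (-23, +46). Block compartment along y, 142 x 32 mm, centred at (+71, 0).
- strip_s_mid (a point): Centre (half-way up) of the short flat steel gauge strip, 80 x 16 x 6 mm, x along its length, z its thickness; a dark dot marks one end, either way round will do. May be absent. About 60 g.
- strip_m_mid (a point): Centre (half-way up) of the middle flat steel gauge strip, 100 x 16 x 6 mm, x along its length, z its thickness; a dark dot marks one end, either way round will do. May be absent. About 60 g.
- strip_l_mid (a point): Centre (half-way up) of the long flat steel gauge strip, 120 x 16 x 6 mm, x along its length, z its thickness; a dark dot marks one end, either way round will do. May be absent. About 60 g.
- lab_timer: Bystander: small white countdown timer, 62 x 66 x 19 mm; origin under its centre.
- tape_roll: Bystander: roll of tape lying flat, 104 mm across, 25 mm high; origin under its centre.
- beaker_100: Bystander: small clear beaker, 58 mm across, 70 mm high; origin under its centre.

How it is judged:
By the outcome, as a careful person would: the job done as asked, in the order asked, and still so for the second after the job is handed in, with the robot touching nothing.
Of strip_s, strip_m, strip_l only 2 to 3 are there at a start; the rules pass over those that are not, and their reading is None.
At some moment in a run one of strip_s, strip_m, strip_l may be knocked a few centimetres aside while the robot is not near it.
It also fails if it takes over 210 s, if anything falls off the work surface, if the arm or the gripper's body presses on something with over 40 N, if the wrist force passes 120 N, or if a joint passes its speed limit or range.

## Working session

There is one attempt and no reset: what is moved stays moved. The work goes in short steps, Python scripts to look and compute and a tool call to move; the robot and the scene stay as the last step left them, time stands still between calls to the robot, and variables do not carry over. Pictures are saved under pics/ and viewed, at most 14 in all, crops included, and the job is handed in when it is done.

Besides the shell and the picture viewer there is one more tool, called after "Emit:" in YAML: its name, and indented under it one key for each argument. carry_out: Moves the arm, as the interface text tells. Its arguments: {"type":"object","properties":{"delta_pos":{"type":"array","items":{"type":"array","items":{"type":"number"}}},"rot":{"type":"array","items":{"type":"array","items":{"type":"number"}}},"claw":{"type":"number"},"grip_force":{"type":"number"}},"required":["delta_pos","rot"]}

```bash
mkdir -p pics; ls
python3 - <<'E'
from rig import r
import cv2,numpy as np
s=r.sense();print(s, r.tips_ahead)
a=r.grab_frame("scene");b=r.grab_frame("side")
cv2.imwrite("pics/scene.png",a);cv2.imwrite("pics/side.png",b)
for n in("scene","side","wrist"):print(n,r.camera_info(n))
E
```

```text
pics
{'clock': 0.0, 'qpos': array([-1.34139841e+00,  3.53640054e-01,  1.63413533e+00, -1.97422891e-05,
        1.15521711e+00, -2.41031374e-03]), 'qvel': array([ 0.00183656,  0.00049592, -0.00074272,  0.00048229,  0.00059502,
       -0.00050196]), 'joint_efforts': array([ 3.18549592e-04, -6.05253983e+01, -3.42062545e+01, -5.19969706e-05,
        9.11536772e-03,  5.64763383e-06]), 'eef_pos': array([ 143.47254025, -607.85009856,  255.56620983]), 'tcp_rot': array([-3.14019277e+00,  1.46765929e-05,  2.31816225e-01]), 'contact_force': array([ 0.26046079, -0.04236391,  0.36864711]), 'wrist_torque': array([-0.0041966 , -0.05568304,  0.02752757]), 'grasp_force': 0.0, 'opening': 1.0031335624693265} 25.0
scene {'fx': 555.285747444614, 'fy': 555.285747444614, 'cx': 315.91369732944463, 'cy': 230.83929046015555, 'pose': array([[-4.08815549e-03, -7.61789420e-01,  6.47811830e-01,
        -8.17609356e+02],
       [-9.99826658e-01, -8.65341525e-03, -1.64855388e-02,
         2.63746875e+01],
       [ 1.81642938e-02, -6.47766932e-01, -7.61621993e-01,
         1.62956119e+03],
       [ 0.00000000e+00,  
[... 279 characters left out ...]
02,  5.34769392e-01, -8.44825992e-01,
         1.15476375e+03],
       [-6.08281927e-03, -8.44988677e-01, -5.34749601e-01,
         8.46400540e+02],
       [ 0.00000000e+00,  0.00000000e+00,  0.00000000e+00,
         1.00000000e+00]])}
wrist {'fx': 371.64829954431775, 'fy': 371.64829954431775, 'cx': 320.67574284237287, 'cy': 238.84512278383193, 'hand_eye': array([[ 6.14753516e-05, -9.46717505e-01, -3.22065153e-01,
         8.25099688e+01],
       [ 9.99999901e-01,  1.99924627e-04, -3.96804179e-04,
        -8.23522849e-01],
       [ 4.40050218e-04, -3.22065097e-01,  9.46717423e-01,
        -1.18072072e+02],
       [ 0.00000000e+00,  0.00000000e+00,  0.00000000e+00,
         1.00000000e+00]])}
```

View pics/scene.png

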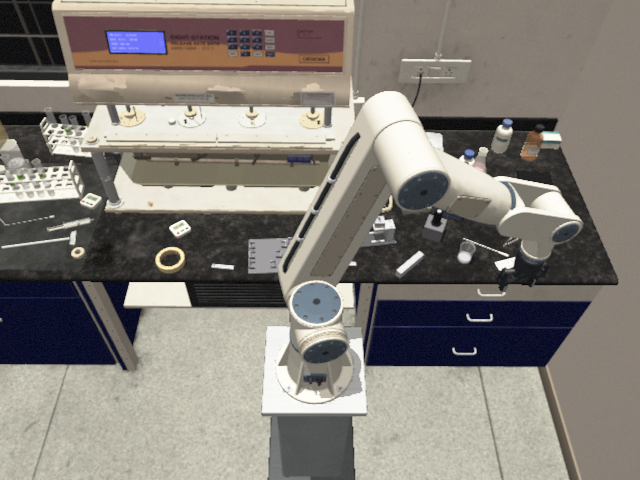

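View pics/side.png

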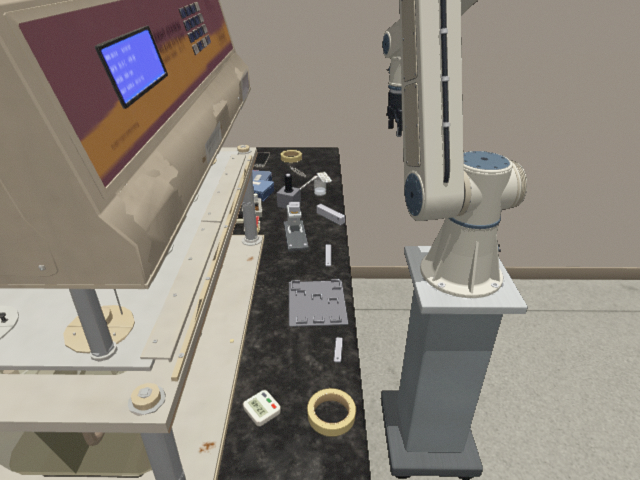

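The scene picture shows the tray near (268,255), the fixture near (375,235), the block at (410,263), the stand and driver at (435,225), and the beaker at (467,252). Strips lie at (222,267) and about (350,263). In the side picture the same row runs from the driver (288,190) to the tape roll (331,412), with strips at (328,255) and (338,349).

```bash
cat > h.py <<'E'
from rig import r
import cv2,numpy as np
from scipy.spatial.transform import Rotation as Ro
def T(s=None):
    s=s or r.sense();M=np.eye(4);M[:3,:3]=Ro.from_euler('xyz',s['tcp_rot']).as_matrix();M[:3,3]=s['eef_pos'];return M
def rays(cam,uv,Tw=None):
    c=r.camera_info(cam);uv=np.atleast_2d(uv).astype(float)
    d=(uv-[c['cx'],c['cy']])/[c['fx'],c['fy']]
    if cam=='wrist':
        P=Tw@c['hand_eye'];th=np.linalg.norm(d,axis=1)[:,None]
        v=np.hstack([d/np.maximum(th,1e-9)*np.sin(th),np.cos(th)])
    else: P=c['pose'];v=np.hstack([d,np.ones((len(d),1))])
    return P[:3,3],v@P[:3,:3].T
def px2w(cam,uv,z,Tw=None):
    o,v=rays(cam,uv,Tw);return o+v*((z-o[2])/v[:,2])[:,None]
def w2px(cam,X,Tw=None):
    c=r.camera_info(cam);X=np.atleast_2d(X).astype(float)
    P=Tw@c['hand_eye'] if cam=='wrist' else c['pose']
    q=(X-P[:3,3])@P[:3,:3]
    if cam=='wrist':
        h=np.linalg.norm(q[:,:2],axis=1)[:,None];d=q[:,:2]/np.maximum(h,1e-9)*np.arctan2(h,q[:,2:3])
    else: d=q[:,:2]/q[:,2:3]
    return d*[c['fx'],c['fy']]+[c['cx'],c['cy']]
def rect(cam,mask,z,Tw=None):
    "min-area rectangle of a mask mapped on the plane z: centre, long, short, yaw of the long side"
    cs=max(cv2.findContours(mask.astype(np.uint8),0,1)[0],key=cv2.contourArea)[:,0]
    (c,(w,h),a)=cv2.minAreaRect(px2w(cam,cs,z,Tw)[:,:2].astype(np.float32))
    if w<h:w,h,a=h,w,a+90
    a=(a+90)%180-90
    return np.round(c,1),round(w,1),round(h,1),round(a,1)
def goto(pos,yaw,roll=np.pi):
    "shift (m, tool axes) and rotvec (deg) to a tool-down pose at world pos, yaw in deg"
    M=T();R2=Ro.from_euler('xyz',[np.pi,0,np.radians(yaw)]).as_matrix()
    d=M[:3,:3].T@(np.array(pos)-M[:3,3])/1000
    return np.round(d,4),np.round(Ro.from_matrix(M[:3,:3].T@R2).as_rotvec(degrees=True),2)
E
python3 - <<'E'
from h import *
r.grab_frame("scene");r.grab_frame("side")
Z=dict(strip_s_mid=6,strip_m_mid=6,strip_l_mid=6,block_mid=32,tray=10,stop_fixture=12,driver_grip=60,stand_top=60,lab_timer=10,tape_roll=25,beaker_100=30)
for n in Z:
  for c in("scene","side"):
    for d in r.cut_out(n,c)[:3]:
      if d['p']>.3 and d['mask'].sum()>15:print(n,c,round(d['p'],2),d['box'],*rect(c,d['mask'],Z[n]))
E
```

```text
strip_s_mid scene 0.56 [212.2, 263.3, 232.1, 270.5] [392.1 333.8] 81.0 19.4 84.1
strip_s_mid scene 0.56 [374.4, 216.1, 385.9, 226.2] [ 619.2 -253.9] 49.4 35.0 -4.7
strip_s_mid side 0.63 [334.7, 334.6, 341.8, 361.1] [392.6 336.3] 78.8 15.1 87.7
strip_m_mid scene 0.39 [248.1, 234.6, 293.2, 274.3] [445.9 163.2] 164.5 162.3 2.8
strip_l_mid side 0.63 [326.9, 250.7, 328.0, 263.8] [411.  -83.6] 111.5 13.5 89.3
block_mid scene 0.7 [397.1, 253.8, 422.2, 275.7] [ 388.4 -342.4] 138.2 33.2 -46.6
block_mid side 0.64 [285.6, 274.6, 351.1, 326.6] [447.9 179.9] 195.0 156.4 -87.0
block_mid side 0.54 [317.5, 202.6, 345.6, 224.5] [ 400.5 -318.5] 156.2 57.0 -46.9
tray scene 0.72 [248.0, 237.2, 292.2, 272.3] [443.1 160.8] 169.4 162.2 4.3
tray side 0.76 [285.7, 278.1, 345.7, 325.2] [447.1 155.4] 195.1 157.5 -86.7
stop_fixture scene 0.96 [356.6, 215.6, 395.5, 248.3] [ 539.2 -261.5] 185.2 114.6 -27.5
stop_fixture side 0.87 [284.9, 201.0, 308.5, 252.3] [ 535.  -277.8] 347.0 70.3 -82.5
driver_grip scene 0.47 [429.2, 209.1, 441.4, 224.9] [ 592.1 -466.8] 89.1 32.4 -18.6
driver_grip side 0.58 [287.2, 176.6, 293.7, 193.7] [ 568.  -531.8] 163.2 23.8 -86.3
stand_top scene 0.84 [421.1, 217.1, 444.0, 239.2] [ 539.2 -448.2] 124.5 73.0 -22.1
stand_top side 0.85 [277.4, 189.2, 302.5, 207.1] [ 560.2 -402.3] 152.6 92.2 -87.9
stand_top side 0.71 [319.3, 204.7, 345.7, 223.9] [ 403.8 -267.7] 143.4 47.3 -46.8
lab_timer scene 0.62 [171.0, 219.2, 191.3, 237.7] [566.4 512.9] 73.6 68.0 42.1
lab_timer side 0.57 [241.7, 391.5, 280.4, 426.1] [565.2 512.8] 72.6 66.2 -49.9
tape_roll scene 0.69 [154.7, 247.3, 184.1, 273.8] [411.  520.4] 117.0 102.4 44.0
tape_roll side 0.86 [309.3, 387.9, 352.7, 438.9] [415.9 532.2] 119.3 99.9 86.3
beaker_100 scene 0.71 [457.1, 240.6, 473.6, 262.3] [ 447.1 -558.3] 107.9 50.6 -21.1
beaker_100 side 0.77 [315.9, 175.6, 322.5, 193.7] [ 440.1 -568.3] 183.5 47.3 89.4
```

```bash
python3 -c "
from h import *
print(*goto([430,-370,330],50))"
```

```text
[ 0.3335 -0.1661 -0.0737] [  0.     0.   -36.72]
```

Emit:
carry_out:
  delta_pos:
    - [0.334,-0.166,-0.074]
    - [0.334,-0.166,-0.074]
    - [0.334,-0.166,-0.074]
    - [0.334,-0.166,-0.074]
    - [0.334,-0.166,-0.074]
    - [0.334,-0.166,-0.074]
    - [0.334,-0.166,-0.074]
    - [0.334,-0.166,-0.074]
  rot:
    - [0,0,-37]
    - [0,0,-37]
    - [0,0,-37]
    - [0,0,-37]
    - [0,0,-37]
    - [0,0,-37]
    - [0,0,-37]
    - [0,0,-37]

```text
clock: 2.3
eef_pos: [430.4, -369.9, 330.2]
tcp_rot: [-3.141, 0.0, 0.879]
contact_force: [-0.9, -0.7, -0.6]
opening: 1.0
grasp_force: 0.0
```

Run:
```python
from h import *
Tw=T();cv2.imwrite("pics/w1.png",r.grab_frame("wrist"));np.save("w1.npy",Tw)
Z=dict(strip_m_mid=6,strip_l_mid=6,strip_s_mid=6,block_mid=32,stop_fixture=12,driver_grip=60,stand_top=60)
for n in Z:
    for d in r.cut_out(n,'wrist')[:3]:
      if d['p']>.3:print(n,round(d['p'],2),d['box'],*rect('wrist',d['mask'],Z[n],Tw))
```

```text
strip_l_mid 0.7 [137.4, 0.0, 199.1, 66.9] [411.7 -93. ] 121.6 18.5 89.1
block_mid 0.79 [229.3, 171.7, 343.1, 209.8] [ 400.9 -345.4] 128.8 28.9 -46.5
stop_fixture 0.93 [219.7, 0.1, 373.9, 108.1] [ 528.  -213.7] 184.4 78.4 -81.8
driver_grip 0.65 [449.0, 166.5, 499.6, 211.6] [ 567.  -471.3] 65.4 36.7 -68.9
stand_top 0.67 [412.3, 142.3, 492.2, 222.0] [ 558.5 -450.7] 85.0 80.3 -22.5
```

View pics/w1.png

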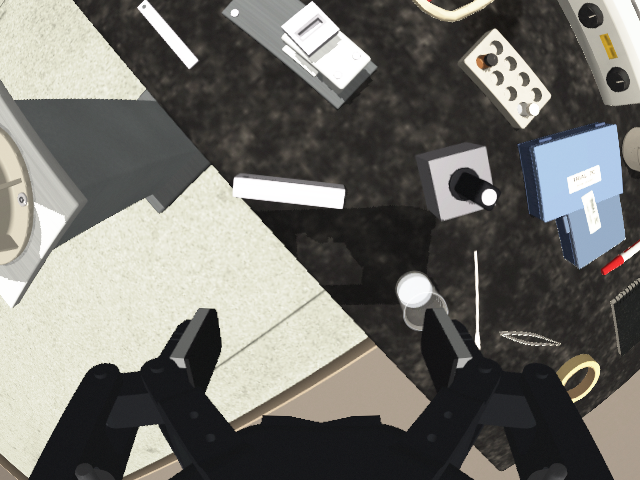

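The wrist view shows the block at (288,191), the fixture with its slotted head at (310,35) and its column at (355,85), the stand and driver at (455,180)/(488,197), and the long strip at (167,33). The fixture's open end points to +y. Next I take a closer view with the hand yawed for the block grasp.

```bash
python3 -c "
from h import *
print(*goto([450,-430,230],98))"
```

```text
[-0.0328  0.0535  0.1001] [-2.000e-02 -0.000e+00 -4.779e+01]
```

Emit:
carry_out:
  delta_pos:
    - [-0.033,0.053,0.1]
    - [-0.033,0.053,0.1]
    - [-0.033,0.053,0.1]
    - [-0.033,0.053,0.1]
    - [-0.033,0.053,0.1]
    - [-0.033,0.053,0.1]
  rot:
    - [0,0,-48]
    - [0,0,-48]
    - [0,0,-48]
    - [0,0,-48]
    - [0,0,-48]
    - [0,0,-48]

```text
clock: 3.45
eef_pos: [449.9, -429.5, 230.1]
tcp_rot: [-3.141, -0.0, 1.714]
contact_force: [-0.9, -0.4, -0.2]
opening: 0.999
grasp_force: 0.0
```

Run:
```python
from h import *
s=r.sense();print(s['clock'],s['eef_pos'],s['tcp_rot'])
Tw=T(s);cv2.imwrite("pics/w2.png",r.grab_frame("wrist"));np.save("w2.npy",Tw)
Z=dict(block_mid=32,stop_fixture=12,driver_grip=120,stand_top=60,stop_shaft=115)
for n in Z:
    for d in r.cut_out(n,'wrist')[:2]:
      if d['p']>.3:print(n,round(d['p'],2),d['box'],*rect('wrist',d['mask'],Z[n],Tw))
```

```text
3.45 [ 449.93157741 -429.49578687  230.13897844] [-3.14144698e+00 -1.74480535e-04  1.71411878e+00]
block_mid 0.59 [221.9, 42.8, 330.9, 181.5] [ 399.5 -346.3] 130.4 26.2 -46.3
block_mid 0.31 [378.7, 199.6, 495.0, 318.7] [ 563.6 -462.2] 101.6 81.4 -23.8
stop_fixture 0.67 [393.3, 2.4, 503.9, 94.5] [ 547.4 -252.5] 110.3 102.8 8.8
driver_grip 0.9 [423.6, 249.2, 483.4, 320.5] [ 550.9 -447.1] 67.2 29.3 -39.8
stand_top 0.57 [380.3, 201.8, 494.7, 315.7] [ 552.7 -452.3] 92.5 75.3 -24.4
stand_top 0.46 [445.4, 0.0, 505.6, 23.5] [ 548.7 -232.9] 54.8 19.1 18.4
stop_shaft 0.98 [448.4, 1.7, 505.1, 20.6] [ 527.7 -254.2] 43.8 14.7 18.4
stop_shaft 0.6 [396.1, 0.2, 503.9, 95.8] [ 514.1 -281.5] 76.4 71.2 9.1
```

View pics/w2.png

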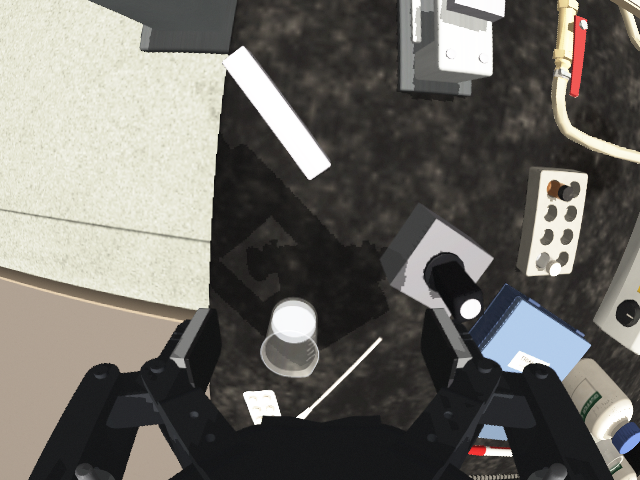

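```bash
python3 -c "
from h import *
print(*goto([368.5,-313.8,110],133.7));print(*goto([368.5,-313.8,30],133.7))"
```

```text
[ 0.126  -0.0643  0.1203] [  0.     0.   -35.47]
[ 0.126  -0.0643  0.2003] [  0.     0.   -35.47]
```

Emit:
carry_out:
  delta_pos:
    - [0.126,-0.0643,0.12]
    - [0.126,-0.0643,0.12]
    - [0.126,-0.0643,0.12]
    - [0.126,-0.0643,0.12]
    - [0.126,-0.0643,0.2]
    - [0.126,-0.0643,0.2]
    - [0.126,-0.0643,0.2]
  rot:
    - [0,0,-35.5]
    - [0,0,-35.5]
    - [0,0,-35.5]
    - [0,0,-35.5]
    - [0,0,-35.5]
    - [0,0,-35.5]
    - [0,0,-35.5]
  claw: 0.06

```text
clock: 4.62
eef_pos: [367.7, -313.2, 29.2]
tcp_rot: [-3.141, -0.003, 2.335]
contact_force: [-0.3, -0.5, 0.1]
opening: 0.703
grasp_force: 0.0
```

Emit:
carry_out:
  delta_pos:
    - [0,0,0]
    - [0,0,0]
    - [0,0,0]
    - [0,0,0]
    - [0,0,0]
  rot:
    - [0,0,0]
    - [0,0,0]
    - [0,0,0]
    - [0,0,0]
    - [0,0,0]
  claw: 0.015
  grip_force: 60

```text
clock: 5.25
eef_pos: [369.2, -314.5, 31.6]
tcp_rot: [3.141, 0.002, 2.335]
contact_force: [-0.4, 0.9, 5.6]
opening: 0.269
grasp_force: 59.2
```

Emit:
carry_out:
  delta_pos:
    - [0,0,-0.05]
    - [0,0,-0.12]
    - [0,0,-0.12]
    - [0,0,-0.12]
  rot:
    - [0,0,0]
    - [0,0,0]
    - [0,0,0]
    - [0,0,0]

```text
clock: 5.75
eef_pos: [368.4, -313.8, 150.8]
tcp_rot: [3.141, 0.002, 2.335]
contact_force: [-1.1, -0.6, -3.6]
opening: 0.272
grasp_force: 60.1
```

```bash
python3 -c "
from h import *
print(*goto([520,-320,260],98))"
```

```text
[-0.1095  0.1052 -0.109 ] [ 0.04  0.08 35.78]
```

Emit:
carry_out:
  delta_pos:
    - [-0.0,0.0,-0.06]
    - [-0.1095,0.105,-0.109]
    - [-0.1095,0.105,-0.109]
    - [-0.1095,0.105,-0.109]
    - [-0.1095,0.105,-0.109]
    - [-0.1095,0.105,-0.109]
  rot:
    - [0,0,0]
    - [0,0,35.8]
    - [0,0,35.8]
    - [0,0,35.8]
    - [0,0,35.8]
    - [0,0,35.8]

```text
clock: 6.5
eef_pos: [519.3, -319.5, 256.5]
tcp_rot: [-3.138, -0.003, 1.711]
contact_force: [0.3, -0.5, -2.4]
opening: 0.268
grasp_force: 60.2
```

Run:
```python
from h import *
s=r.sense();print(s['clock'],s['eef_pos'],s['tcp_rot'])
Tw=T(s);cv2.imwrite("pics/w3.png",r.grab_frame("wrist"));np.save("w3.npy",Tw)
Z=dict(stop_fixture=12,stop_shaft=116,block_mid=230)
for n in Z:
    for d in r.cut_out(n,'wrist')[:2]:
      if d['p']>.3:print(n,round(d['p'],2),d['box'],*rect('wrist',d['mask'],Z[n],Tw))
```

```text
6.5 [ 519.34665884 -319.50717447  256.53039687] [-3.13831578e+00 -2.74687659e-03  1.71114062e+00]
stop_fixture 0.81 [303.4, 9.5, 380.3, 194.1] [ 525.1 -215.5] 187.3 70.9 -81.5
stop_shaft 0.95 [323.0, 95.1, 384.1, 148.5] [ 527.8 -235.9] 37.1 36.9 2.3
block_mid 0.9 [287.1, 264.6, 357.2, 422.7] [ 522.1 -343.4] 92.3 29.5 -82.3
block_mid 0.6 [350.2, 385.4, 355.3, 401.4] [ 542.  -365.3] 10.8 5.2 -78.8
```

View pics/w3.png

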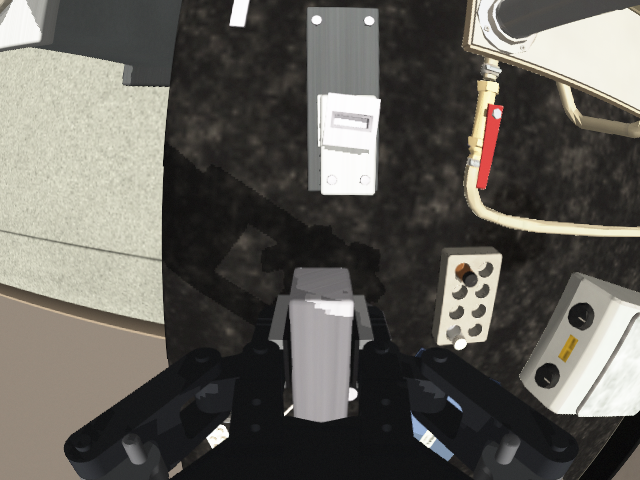

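Run:
```python
from h import *
im=cv2.imread("pics/w3.png");Tw=np.load("w3.npy")
c=im[85:200,295:395];cv2.imwrite("pics/w3c.png",cv2.resize(c,None,fx=5,fy=5,interpolation=cv2.INTER_CUBIC))
print(px2w('wrist',[[307,8],[378,8],[308,190],[316.5,20],[369,20]],12,Tw).round(1))
```

```text
[[ 477.8 -129.    12. ]
 [ 545.2 -117.8   12. ]
 [ 503.7 -309.1   12. ]
 [ 488.6 -140.4   12. ]
 [ 538.2 -132.2   12. ]]
```

View pics/w3c.png

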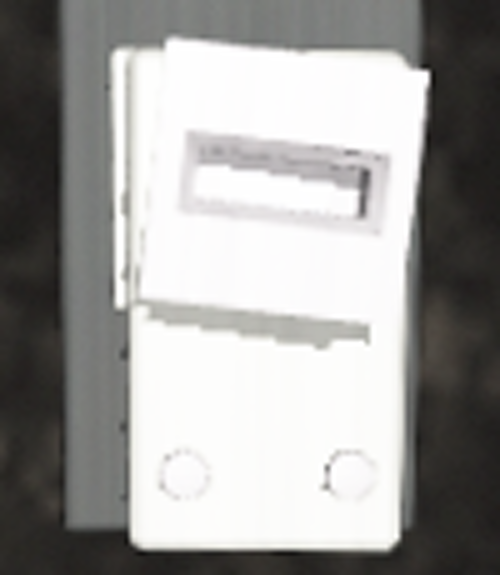

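Run:
```python
from h import *
Tw=np.load("w3.npy")
for z in(113,117):
  q=px2w('wrist',np.array([[190,130],[390,157],[180,212],[380,235]])/5+[295,85],z,Tw);print(q.round(1));
  for a,b in((0,1),(2,3)):
    d=q[b]-q[a];print(np.degrees(np.arctan2(d[1],d[0])),np.linalg.norm(d))
  print(q.mean(0))
```

```text
[[ 514.4 -230.8  113. ]
 [ 542.5 -230.2  113. ]
 [ 514.7 -242.5  113. ]
 [ 542.8 -241.3  113. ]]
1.346698828213878 28.08304056136593
2.330371717768437 28.14708217571294
[ 528.59221815 -236.20156463  113.        ]
[[ 514.3 -230.9  117. ]
 [ 541.9 -230.3  117. ]
 [ 514.6 -242.4  117. ]
 [ 542.3 -241.3  117. ]]
1.3466988282139105 27.65401604812492
2.3303717177684757 27.717079298951568
[ 528.27466423 -236.21547813  117.        ]
```

```bash
python3 -c "
from h import *
print(*goto([507,-93,256],98.3));print(*goto([507,-93,65],98.3))"
```

```text
[0.2266 0.0196 0.0025] [-0.07 -0.06 -0.28]
[0.2264 0.0198 0.1935] [-0.07 -0.06 -0.28]
```

Emit:
carry_out:
  delta_pos:
    - [0.2266,0.0196,0.0]
    - [0.2266,0.0196,0.0]
    - [0.2266,0.0196,0.0]
    - [0.2266,0.0196,0.0]
    - [0.2266,0.0196,0.19]
    - [0.2266,0.0196,0.19]
    - [0.2266,0.0196,0.19]
    - [0.2266,0.0196,0.19]
  rot:
    - [0,0,-0.3]
    - [0,0,-0.3]
    - [0,0,-0.3]
    - [0,0,-0.3]
    - [0,0,-0.3]
    - [0,0,-0.3]
    - [0,0,-0.3]
    - [0,0,-0.3]

```text
clock: 7.7
eef_pos: [504.2, -92.6, 65.7]
tcp_rot: [-3.133, -0.003, 1.716]
contact_force: [0.2, 0.5, -2.0]
opening: 0.268
grasp_force: 60.2
```

Emit:
carry_out:
  delta_pos:
    - [0,0,0]
    - [0,0,0]
  rot:
    - [0,0,0]
    - [0,0,0]

```text
clock: 7.95
eef_pos: [510.0, -93.6, 72.1]
tcp_rot: [3.137, 0.002, 1.715]
contact_force: [-0.3, 0.2, -2.5]
opening: 0.267
grasp_force: 60.2
```

```bash
python3 -c "
from h import *
s=r.sense();print(s['eef_pos'],np.degrees(s['tcp_rot']))
print(*goto([507,-93,45],98.3))
Tw=T();im=r.grab_frame('wrist');cv2.imwrite('pics/w4.png',im);np.save('w4.npy',Tw)
for n,z in dict(block_mid=65,strip_l_mid=6,strip_m_mid=6,strip_s_mid=6,tray=10).items():
  for d in r.cut_out(n,'wrist')[:2]:
    if d['p']>.3:print(n,round(d['p'],2),d['box'],*rect('wrist',d['mask'],z,Tw))
"
```

```text
[509.95216909 -93.59061818  72.0503659 ] [1.79739037e+02 8.94748691e-02 9.82786933e+01]
[ 0.0011 -0.003   0.027 ] [ 0.26  0.09 -0.02]
block_mid 0.58 [288.7, 266.7, 355.0, 422.4] [ 510.9 -103.3] 80.1 25.5 -82.2
strip_l_mid 0.81 [140.5, 139.9, 171.1, 338.8] [412.7 -92.3] 120.4 18.4 89.2
tray 0.46 [287.5, 265.8, 353.9, 421.3] [ 516.6 -144.4] 114.8 36.9 -81.7
```

View pics/w4.png

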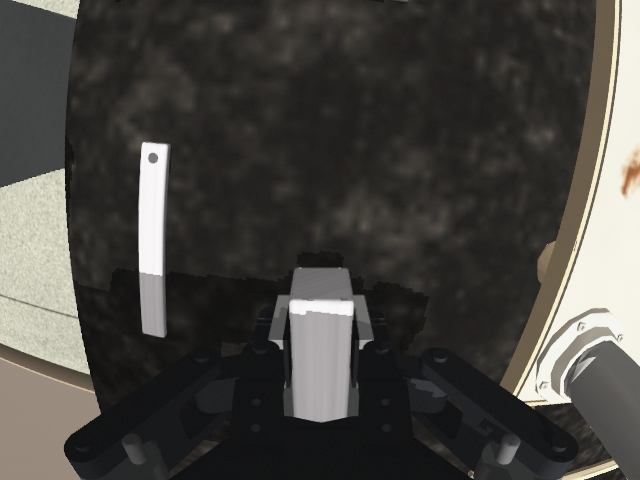

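```bash
python3 -c "
from h import *
Tw=np.load('w4.npy')
for z,px in((72,[[290,301],[353,301]]),(40,[[293,268],[349,268]])):
  q=px2w('wrist',px,z,Tw);print(q.round(1),((q-Tw[:3,3])@Tw[:3,:3]).round(1))
print(goto([507,-93,50],98.3))
s=r.sense();print(s['eef_pos'],s['tcp_rot'])
"
```

```text
[[495.8 -75.5  72. ]
 [518.2 -72.3  72. ]] [[ 19.9 -11.4  -0. ]
 [ 19.9  11.3   0.1]]
[[494.9 -76.5  40. ]
 [519.3 -73.   40. ]] [[ 19.2 -12.6  32. ]
 [ 19.1  12.   32.1]]
(array([ 0.0004, -0.0013,  0.0201]), array([ 0.08,  0.03, -0.02]))
[508.36308401 -93.19897299  70.14607529] [3.14023969e+00 4.47756365e-04 1.71528980e+00]
```

Emit:
carry_out:
  delta_pos:
    - [0,0,0.012]
    - [0,0,0.018]
    - [0,0,0.02]
    - [0,0,0.021]
    - [0,0,0.021]
    - [0,0,0.021]
  rot:
    - [0,0,0]
    - [0,0,0]
    - [0,0,0]
    - [0,0,0]
    - [0,0,0]
    - [0,0,0]

```text
clock: 9.0
eef_pos: [508.1, -93.1, 48.4]
tcp_rot: [3.141, 0.0, 1.715]
contact_force: [-0.4, 0.5, -2.8]
opening: 0.272
grasp_force: 60.3
```

Emit:
carry_out:
  delta_pos:
    - [0,-0.001,0.002]
    - [0,-0.001,0.004]
    - [0,-0.001,0.005]
    - [0,-0.001,0.005]
  rot:
    - [0,0,0]
    - [0,0,0]
    - [0,0,0]
    - [0,0,0]

```text
clock: 9.5
eef_pos: [506.9, -93.2, 43.6]
tcp_rot: [-3.141, -0.0, 1.715]
contact_force: [-2.8, 2.3, 5.3]
opening: 0.271
grasp_force: 61.5
```

Emit:
carry_out:
  delta_pos:
    - [0,0,-0.0008]
    - [-0.01,0,-0.0008]
    - [-0.02,0,-0.0008]
    - [-0.03,0,-0.0008]
    - [-0.04,0,-0.0008]
    - [-0.05,0,-0.0008]
    - [-0.055,0,-0.0008]
    - [-0.055,0,-0.0008]
  rot:
    - [0,0,0]
    - [0,0,0]
    - [0,0,0]
    - [0,0,0]
    - [0,0,0]
    - [0,0,0]
    - [0,0,0]
    - [0,0,0]

```text
clock: 10.5
eef_pos: [514.9, -148.0, 44.0]
tcp_rot: [3.142, 0.0, 1.715]
contact_force: [-0.2, 0.6, -2.2]
opening: 0.27
grasp_force: 60.3
```

Emit:
carry_out:
  delta_pos:
    - [0,0,0.0006]
    - [0,0,0.0006]
    - [0,0,0.0006]
  rot:
    - [0,0,0]
    - [0,0,0]
    - [0,0,0]

```text
clock: 10.88
eef_pos: [514.9, -147.6, 43.7]
tcp_rot: [3.141, 0.0, 1.716]
contact_force: [-1.7, -1.5, 3.3]
opening: 0.268
grasp_force: 60.9
```

Emit:
carry_out:
  delta_pos:
    - [0,0,0]
    - [0,0,0]
    - [0,0,-0.06]
    - [0,0,-0.12]
    - [0,0,-0.18]
    - [0,0,-0.215]
    - [0,0,-0.215]
  rot:
    - [0,0,0]
    - [0,0,0]
    - [0,0,0]
    - [0,0,0]
    - [0,0,0]
    - [0,0,0]
    - [0,0,0]
  claw: 0.05

```text
clock: 11.75
eef_pos: [516.4, -148.0, 261.6]
tcp_rot: [3.136, 0.002, 1.715]
contact_force: [0.2, -0.2, -0.6]
opening: 0.582
grasp_force: 0.0
```

```bash
python3 -c "
from h import *
print(*goto([555,-525,260],98))"
```

```text
[-0.3786 -0.0162  0.0024] [0.31 0.13 0.29]
```

Emit:
carry_out:
  delta_pos:
    - [-0.378,-0.016,0]
    - [-0.378,-0.016,0]
    - [-0.378,-0.016,0]
    - [-0.378,-0.016,0]
    - [-0.378,-0.016,0]
    - [-0.378,-0.016,0]
    - [-0.378,-0.016,0]
    - [-0.378,-0.016,0]
  rot:
    - [0,0,0]
    - [0,0,0]
    - [0,0,0]
    - [0,0,0]
    - [0,0,0]
    - [0,0,0]
    - [0,0,0]
    - [0,0,0]

```text
clock: 12.75
eef_pos: [552.9, -523.6, 256.3]
tcp_rot: [-3.14, -0.003, 1.715]
contact_force: [0.6, -0.6, -0.0]
opening: 0.585
grasp_force: 0.0
```

Run:
```python
from h import *
s=r.sense();print(s['clock'],s['eef_pos'],s['tcp_rot'],s['qvel'].round(3))
Tw=T(s);im=r.grab_frame("wrist");np.save("w5.npy",Tw)
Z=dict(driver_grip=127,stand_top=60,block_mid=44)
for n in Z:
    for d in r.cut_out(n,'wrist')[:2]:
      if d['p']>.3:
        print(n,round(d['p'],2),d['box'],*rect('wrist',d['mask'],Z[n],Tw))
        if n=='stand_top' and d is not None: b=np.array(d['box'])
u=w2px('wrist',[550,-449,90],Tw)[0].astype(int);print(u)
cv2.imwrite("pics/w5.png",cv2.resize(im[max(0,u[1]-90):u[1]+90,u[0]-100:u[0]+100],None,fx=4,fy=4,interpolation=cv2.INTER_CUBIC)[:600])
cv2.imwrite("pics/w5full.png",im)
```

```text
12.75 [ 552.87321002 -523.60459586  256.30751341] [-3.14001787e+00 -2.63214459e-03  1.71463419e+00] [ 0.022 -0.028  0.018  0.002  0.002  0.002]
driver_grip 0.79 [321.2, 118.9, 370.5, 166.5] [ 557.9 -454.9] 31.4 29.9 -67.8
stand_top 0.59 [289.7, 84.6, 400.5, 195.9] [ 561.9 -457.4] 71.1 71.0 -23.7
[332 130]
```

View pics/w5.png

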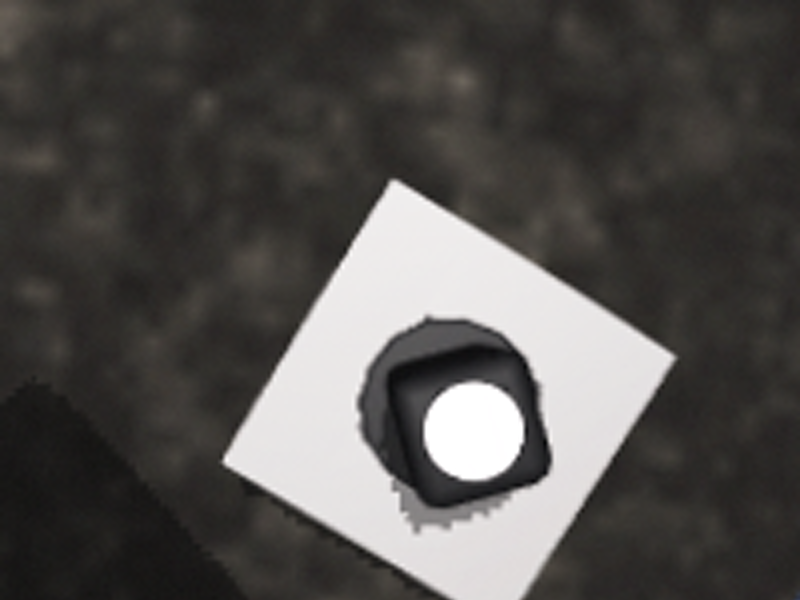

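Run:
```python
from h import *
Tw=np.load("w5.npy")
f=lambda p:px2w('wrist',np.array(p)/4+[232,40],127,Tw)[:,:2]
print(f([[474,430]]).round(1))
q=f([[425,508],[552,470],[522,345],[392,372]]);print(q.round(1))
for a,b in((0,1),(1,2),(3,2),(0,3)):
    d=q[b]-q[a];print(np.degrees(np.arctan2(*d[::-1])).round(1),np.linalg.norm(d).round(1))
print(goto([561.9,-457.4,260],98))
```

```text
[[ 562.6 -457.6]]
[[ 556.5 -471.8]
 [ 576.5 -462.2]
 [ 568.2 -442.2]
 [ 547.7 -450.1]]
25.8 22.2
112.7 21.6
20.9 21.9
112.1 23.5
(array([ 0.0633,  0.0175, -0.0015]), array([-0.01, -0.03,  0.36]))
```

Run:
```python
from h import *
for z in(256,104):print(goto([562.3,-457.5,z],112.3))
```

```text
(array([0.0632, 0.0179, 0.0025]), array([ -0.  ,  -0.03, -13.94]))
(array([0.0631, 0.0179, 0.1545]), array([ -0.  ,  -0.03, -13.94]))
```

Emit:
carry_out:
  delta_pos:
    - [0.063,0.018,0.0]
    - [0.063,0.018,0.0]
    - [0.063,0.018,0.0]
    - [0.063,0.018,0.06]
    - [0.063,0.018,0.11]
    - [0.063,0.018,0.1545]
    - [0.063,0.018,0.1545]
    - [0.063,0.018,0.1545]
  rot:
    - [0,0,-14]
    - [0,0,-14]
    - [0,0,-14]
    - [0,0,-14]
    - [0,0,-14]
    - [0,0,-14]
    - [0,0,-14]
    - [0,0,-14]

```text
clock: 13.95
eef_pos: [563.0, -460.0, 105.8]
tcp_rot: [3.141, 0.002, 1.959]
contact_force: [1.0, 0.5, 1.4]
opening: 0.588
grasp_force: 0.0
```

Emit:
carry_out:
  delta_pos:
    - [0,0,0]
    - [0,0,0]
    - [0,0,0]
    - [0,0,0]
    - [0,0,0]
  rot:
    - [0,0,0]
    - [0,0,0]
    - [0,0,0]
    - [0,0,0]
    - [0,0,0]
  claw: 0.015
  grip_force: 60

```text
clock: 14.58
eef_pos: [563.3, -460.1, 106.6]
tcp_rot: [3.14, 0.003, 1.96]
contact_force: [-0.5, -0.0, 7.5]
opening: 0.279
grasp_force: 59.5
```

Emit:
carry_out:
  delta_pos:
    - [0,0,-0.03]
    - [0,0,-0.08]
    - [0,0,-0.13]
    - [0,0,-0.15]
    - [0,0,-0.15]
    - [0,0,-0.15]
    - [0,0,-0.15]
  rot:
    - [0,0,0]
    - [0,0,0]
    - [0,0,0]
    - [0,0,0]
    - [0,0,0]
    - [0,0,0]
    - [0,0,0]

```text
clock: 15.45
eef_pos: [561.5, -458.5, 251.6]
tcp_rot: [-3.14, -0.003, 1.96]
contact_force: [-0.5, 0.2, -1.5]
opening: 0.277
grasp_force: 58.8
```

Run:
```python
from h import *
s=r.sense();print(s['clock'],s['eef_pos'],s['tcp_rot'],s['contact_force'])
Tw=T(s);im=r.grab_frame("wrist");np.save("w6.npy",Tw)
u=w2px('wrist',Tw[:3,3]+[0,0,-90],Tw)[0].astype(int);print(u)
cv2.imwrite("pics/w6full.png",im)
cv2.imwrite("pics/w6.png",cv2.resize(im[u[1]-70:u[1]+80,u[0]-100:u[0]+100],None,fx=4,fy=4,interpolation=cv2.INTER_CUBIC))
for d in r.cut_out('driver_tip','wrist')[:2]:
   print(d['p'],d['box'])
```

```text
15.45 [ 561.49546007 -458.48595942  251.55439519] [-3.13995968e+00 -3.08383556e-03  1.95970835e+00] [-0.54956939  0.18381707 -1.5228353 ]
[321 259]
0.84 [284.7, 236.2, 357.3, 396.5]
0.38 [139.1, 223.9, 204.1, 291.5]
```

View pics/w6.png

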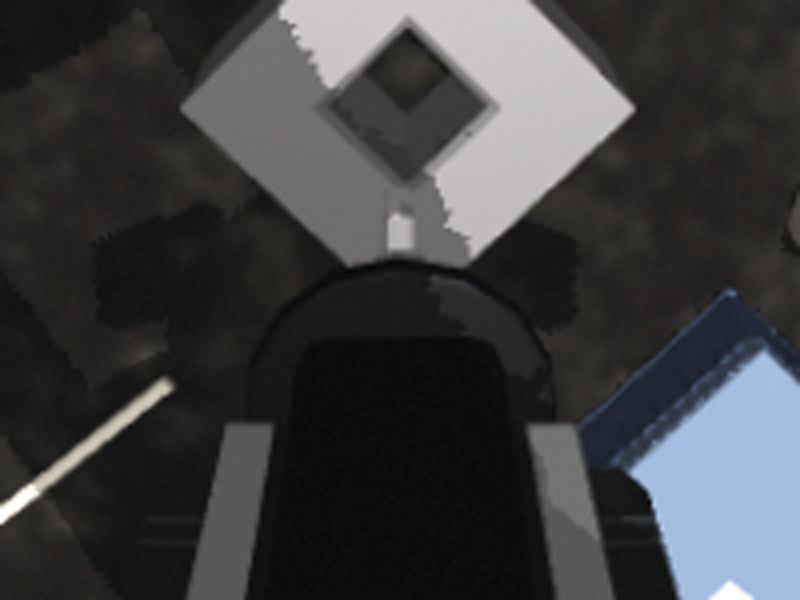

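Run:
```python
from h import *
Tw=np.load("w6.npy")
f=lambda p,zt:((px2w('wrist',np.array(p)/4+[221,189],Tw[2,3]-zt,Tw)-Tw[:3,3])@Tw[:3,:3]).round(1)
print(f([[387,207],[413,207],[400,207],[387,195],[415,195]],98.6))
print('guard edge',f([[250,390],[552,390],[402,262]],46.6), 'handle', f([[300,340],[498,340]],-20))
s=r.sense();print(s['eef_pos'])
for z in(256,226):print(goto([528.2,-236.3,z],182))
```

```text
[[ 9.  -2.1 98.6]
 [ 9.   1.9 98.6]
 [ 9.  -0.1 98.6]
 [10.9 -2.1 98.6]
 [10.9  2.2 98.6]]
guard edge [[  3.  -18.6  46.6]
 [  3.   18.7  46.6]
 [ 20.    0.2  46.7]] handle [[ 39.6  -7.3 -19.9]
 [ 39.6   7.  -19.9]]
[ 561.79002367 -458.75825991  252.27716899]
(array([ 0.2186,  0.0533, -0.0033]), array([ 2.000e-02, -1.500e-01, -6.972e+01]))
(array([0.2185, 0.0533, 0.0267]), array([ 2.000e-02, -1.500e-01, -6.972e+01]))
```

Emit:
carry_out:
  delta_pos:
    - [0.03,0.007,0]
    - [0.06,0.015,0]
    - [0.09,0.022,0]
    - [0.12,0.03,0]
    - [0.15,0.038,0]
    - [0.2,0.048,0]
    - [0.2182,0.0542,0]
    - [0.2182,0.0542,0]
  rot:
    - [0,0,-10]
    - [0,0,-20]
    - [0,0,-30]
    - [0,0,-40]
    - [0,0,-50]
    - [0,0,-60]
    - [0,0,-69.7]
    - [0,0,-69.7]

```text
clock: 16.55
eef_pos: [529.5, -235.4, 253.7]
tcp_rot: [3.141, -0.001, -3.105]
contact_force: [0.1, -0.1, -1.8]
opening: 0.273
grasp_force: 59.0
```

Emit:
carry_out:
  delta_pos:
    - [0,0,0.015]
    - [0,0,0.028]
    - [0,0,0.028]
    - [0,0,0.028]
    - [0,0,0.028]
  rot:
    - [0,0,0]
    - [0,0,0]
    - [0,0,0]
    - [0,0,0]
    - [0,0,0]

```text
clock: 17.18
eef_pos: [529.9, -236.9, 226.3]
tcp_rot: [-3.141, 0.001, -3.107]
contact_force: [-0.4, 0.7, -1.3]
opening: 0.274
grasp_force: 59.0
```

Run:
```python
from h import *
s=r.sense();print(s['clock'],s['eef_pos'],np.degrees(s['tcp_rot']),s['contact_force'],s['qpos'])
Tw=T(s);im=r.grab_frame("wrist");np.save("w7.npy",Tw)
cv2.imwrite("pics/w7full.png",im)
u=w2px('wrist',[528,-236,116],Tw)[0].astype(int);print(u, goto([529.2,-236.4,222],182))
cv2.imwrite("pics/w7.png",cv2.resize(im[u[1]-75:u[1]+75,u[0]-100:u[0]+100],None,fx=4,fy=4,interpolation=cv2.INTER_CUBIC))
```

```text
17.175 [ 529.87932453 -236.94214475  226.30962532] [-1.79984290e+02  3.15040319e-02 -1.78046123e+02] [-0.43660461  0.71529302 -1.34321199] [-4.23074146e-01  3.14692397e-01  1.76072863e+00 -3.79340249e-06
  1.06555721e+00 -2.02797015e+00]
[320 244] (array([0.0006, 0.0005, 0.0044]), array([-0.02,  0.04, -0.04]))
```

View pics/w7.png

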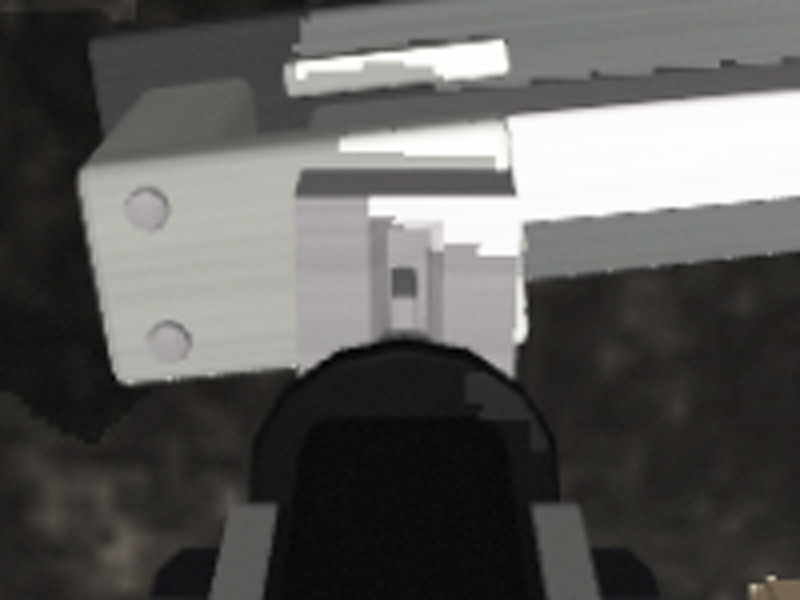

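Run:
```python
from h import *
Tw=np.load("w7.npy")
f=lambda p,zt:((px2w('wrist',np.array(p)/4+[220,169],Tw[2,3]-zt,Tw)-Tw[:3,3])@Tw[:3,:3]).round(1)
print(f([[297,197],[518,197],[370,222],[443,222],[406,222]],110.5))
print('blade',f([[391,270],[416,270],[391,300],[404,330]],98.6))
```

```text
[[ 19.7 -16.1 110.5]
 [ 19.7  19.2 110.5]
 [ 15.5  -4.4 110.5]
 [ 15.5   7.3 110.5]
 [ 15.5   1.4 110.5]]
blade [[11.4 -1.  98.6]
 [11.4  2.9 98.6]
 [ 6.5 -1.  98.6]
 [ 1.5  1.  98.6]]
```

Emit:
carry_out:
  delta_pos:
    - [0.0003,0.0006,0.003]
    - [0.0003,0.0006,0.007]
    - [0.0003,0.0006,0.011]
    - [0.0003,0.0006,0.015]
    - [0.0003,0.0006,0.015]
    - [0.0003,0.0006,0.015]
  rot:
    - [0,0,0]
    - [0,0,0]
    - [0,0,0]
    - [0,0,0]
    - [0,0,0]
    - [0,0,0]

```text
clock: 17.98
eef_pos: [529.4, -236.1, 211.0]
tcp_rot: [-3.142, 0.0, -3.107]
contact_force: [0.2, 0.4, -1.3]
opening: 0.27
grasp_force: 59.0
```

Emit:
carry_out:
  delta_pos:
    - [0,0,0.002]
    - [0,0,0.004]
    - [0,0,0.006]
    - [0,0,0.0075]
    - [0,0,0.0075]
    - [0,0,0.0075]
  rot:
    - [0,0,0]
    - [0,0,0]
    - [0,0,0]
    - [0,0,0]
    - [0,0,0]
    - [0,0,0]

```text
clock: 18.73
eef_pos: [529.3, -236.1, 203.5]
tcp_rot: [-3.142, 0.0, -3.107]
contact_force: [-0.1, -0.3, -1.7]
opening: 0.275
grasp_force: 59.0
```

Run:
```python
from h import *
c=r.camera_info('wrist');print(c['hand_eye'].round(4),c['cx'],c['fx'])
for n in('w6','w7'):
  Tw=np.load(n+'.npy');q=px2w('wrist',[[317.75,240]],Tw[2,3]-98.6,Tw);print(Tw.round(4),((q-Tw[:3,3])@Tw[:3,:3]).round(2))
```

```text
[[ 1.000000e-04 -9.473000e-01 -3.203000e-01  8.309390e+01]
 [ 1.000000e+00 -0.000000e+00  3.000000e-04  7.652000e-01]
 [-3.000000e-04 -3.203000e-01  9.473000e-01 -1.180731e+02]
 [ 0.000000e+00  0.000000e+00  0.000000e+00  1.000000e+00]] 320.67574284237287 371.64829954431775
[[-3.792000e-01  9.253000e-01 -2.700000e-03  5.614955e+02]
 [ 9.253000e-01  3.792000e-01  2.200000e-03 -4.584860e+02]
 [ 3.100000e-03 -1.600000e-03 -1.000000e+00  2.515544e+02]
 [ 0.000000e+00  0.000000e+00  0.000000e+00  1.000000e+00]] [[ 9.08 -0.98 98.63]]
[[-9.994000e-01 -3.410000e-02  6.000000e-04  5.298793e+02]
 [-3.410000e-02  9.994000e-01 -3.000000e-04 -2.369421e+02]
 [-5.000000e-04 -3.000000e-04 -1.000000e+00  2.263096e+02]
 [ 0.000000e+00  0.000000e+00  0.000000e+00  1.000000e+00]] [[ 9.09 -0.98 98.6 ]]
```

Emit:
carry_out:
  delta_pos:
    - [0,-0.0001,0.0003]
    - [0,-0.0002,0.0007]
    - [0.0001,-0.0003,0.001]
    - [0.0001,-0.0004,0.0014]
    - [0.0002,-0.0005,0.0017]
    - [0.0003,-0.0006,0.0021]
    - [0.0004,-0.0007,0.0024]
    - [0.0005,-0.0007,0.0028]
  rot:
    - [0,0,8]
    - [0,0,16]
    - [0,0,24]
    - [0,0,32]
    - [0,0,40]
    - [0,0,48]
    - [0,0,56]
    - [0,0,64]

```text
clock: 19.73
eef_pos: [528.8, -237.2, 200.9]
tcp_rot: [-3.141, 0.001, 2.055]
contact_force: [-1.5, -0.7, 1.0]
opening: 0.273
grasp_force: 59.4
```

Run:
```python
from h import *
s=r.sense();print(s['clock'],s['eef_pos'],np.degrees(s['tcp_rot']),s['contact_force'],s['wrist_torque'],s['qpos'])
im=r.grab_frame("wrist");cv2.imwrite("pics/w8full.png",im)
```

```text
19.725 [ 528.78885685 -237.20491696  200.94077789] [-1.79975552e+02  4.48843611e-02  1.17742529e+02] [-1.52249615 -0.74998684  1.0485256 ] [-0.36790761  0.27977701  0.13449391] [-4.23813274e-01  3.41901502e-01  1.78489659e+00 -9.63735053e-04
  1.01443981e+00 -9.07502779e-01]
```

Emit:
carry_out:
  delta_pos:
    - [0,-0.0001,0.0003]
    - [0,-0.0002,0.0007]
    - [0.0001,-0.0003,0.001]
    - [0.0001,-0.0004,0.0014]
    - [0.0002,-0.0005,0.0017]
    - [0.0003,-0.0006,0.002]
    - [0.0003,-0.0006,0.002]
  rot:
    - [0,0,8]
    - [0,0,16]
    - [0,0,24]
    - [0,0,32]
    - [0,0,40]
    - [0,0,47]
    - [0,0,47]

```text
clock: 20.65
eef_pos: [528.2, -237.0, 198.9]
tcp_rot: [3.141, 0.0, 1.242]
contact_force: [-0.5, -0.6, -0.9]
opening: 0.276
grasp_force: 59.2
```

Run:
```python
from h import *
s=r.sense();print(s['clock'],s['eef_pos'],np.degrees(s['tcp_rot']),s['contact_force'],s['wrist_torque'],s['qpos'])
Tw=T(s);im=r.grab_frame("wrist");cv2.imwrite("pics/w9full.png",im);np.save('w9.npy',Tw)
u=w2px('wrist',[528,-236,111],Tw)[0].astype(int);print(u)
cv2.imwrite("pics/w9.png",cv2.resize(im[u[1]-75:u[1]+75,u[0]-100:u[0]+100],None,fx=4,fy=4,interpolation=cv2.INTER_CUBIC))
```

```text
20.65 [ 528.23482722 -237.0150902   198.86057998] [1.79977533e+02 1.87667907e-02 7.11332651e+01] [-0.49754757 -0.56208997 -0.9074512 ] [-0.20706521  0.08968844  0.02192581] [-4.24198481e-01  3.43447631e-01  1.78794792e+00 -3.41209698e-04
  1.00977573e+00 -9.47304218e-02]
[321 258]
```

View pics/w9.png

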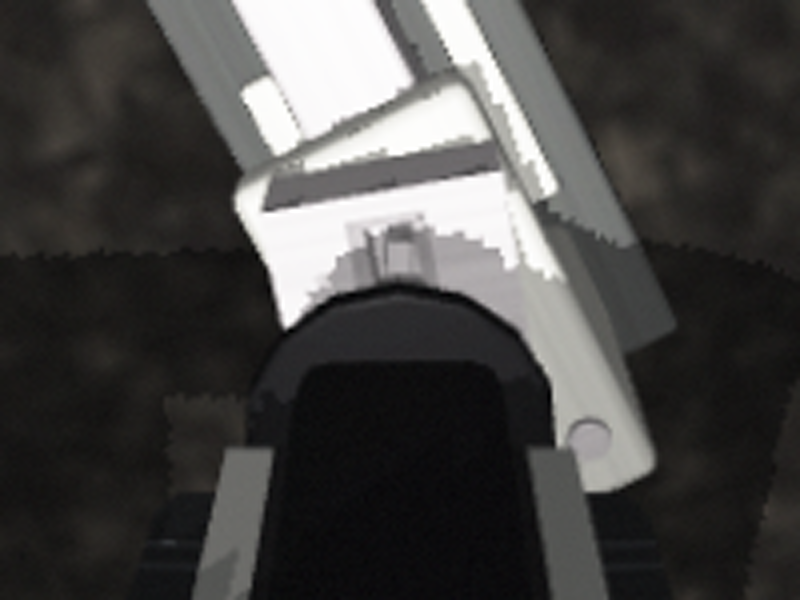

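Run:
```python
from h import *
Tw=np.load('w9.npy')
f=lambda p,z:px2w('wrist',np.array(p)/4+[221,183],z,Tw)[:,:2]
q=f([[264,210],[503,172]],111.5);d=q[1]-q[0];print(q,np.linalg.norm(d),np.degrees(np.arctan2(*d[::-1]))+90)
# plate edge direction at z=12 : left edge and right edge
for a,b in(([155,5],[242,165]),([520,5],[676,325])):
  q=f([a,b],12);d=q[1]-q[0];print(np.degrees(np.arctan2(*d[::-1])))
# arm edge z=86
q=f([[505,180],[655,465]],86);d=q[1]-q[0];print(np.degrees(np.arctan2(*d[::-1])))
```

```text
[[ 513.94964652 -215.61212809]
 [ 548.68064399 -221.36211796]] 35.20375787226087 80.59950140090554
-82.44635693148521
-81.65816751262314
-80.7750024576381
```

Emit:
carry_out:
  delta_pos:
    - [0,0,0.0002]
    - [0,-0.0001,0.0004]
    - [0,-0.0001,0.0004]
    - [0,-0.0001,0.0004]
  rot:
    - [0,0,4]
    - [0,0,8.5]
    - [0,0,8.5]
    - [0,0,8.5]

```text
clock: 21.2
eef_pos: [528.2, -236.8, 198.4]
tcp_rot: [3.141, -0.0, 1.094]
contact_force: [-0.1, -0.9, 0.1]
opening: 0.276
grasp_force: 59.3
```

Run:
```python
from h import *
s=r.sense();print(s['clock'],s['eef_pos'],np.degrees(s['tcp_rot']),s['contact_force'],s['wrist_torque'])
Tw=T(s);im=r.grab_frame("wrist");cv2.imwrite("pics/w10full.png",im);np.save('w10.npy',Tw)
a=cv2.imread("pics/w9full.png")[175:275,271:371];b=im[175:275,271:371]
cv2.imwrite("pics/w10.png",cv2.resize(np.hstack([a,b]),None,fx=4,fy=4,interpolation=cv2.INTER_CUBIC))
```

```text
21.2 [ 528.20713106 -236.79527984  198.35992469] [ 1.79982289e+02 -1.81673368e-03  6.26637107e+01] [-0.0792345  -0.87574846  0.07216221] [-0.27122126  0.0398984   0.02309477]
```

View pics/w10.png

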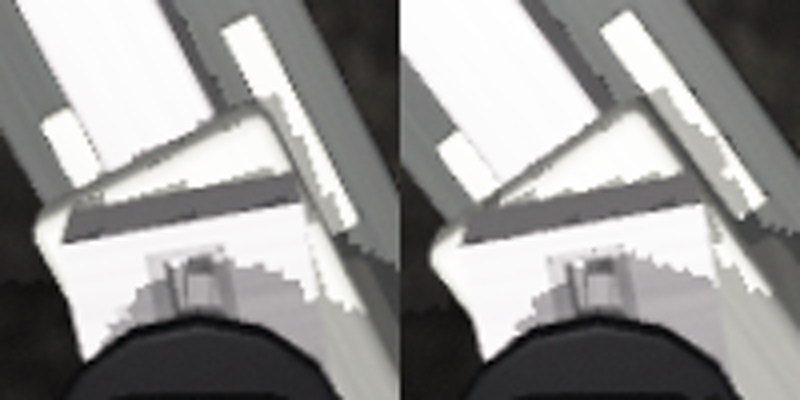

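Emit:
carry_out:
  delta_pos:
    - [0,0,0]
    - [0,0,0]
    - [0,0,-0.01]
    - [0,0,-0.02]
    - [0,0,-0.055]
    - [0,0,-0.055]
    - [0,0,-0.055]
  rot:
    - [0,0,-4]
    - [0,0,-6]
    - [0,0,-6]
    - [0,0,-6]
    - [0,0,-6]
    - [0,0,-6]
    - [0,0,-6]

```text
clock: 22.12
eef_pos: [527.9, -236.6, 253.3]
tcp_rot: [3.141, -0.0, 1.195]
contact_force: [0.7, 0.3, -0.9]
opening: 0.272
grasp_force: 59.4
```

Run:
```python
from h import *
s=r.sense();print(s['clock'],s['contact_force'],s['wrist_torque'])
print(goto([563.3,-460.1,252],112.3))
```

```text
22.125 [ 0.72008072  0.32784402 -0.91388947] [ 0.00736426 -0.05366704  0.03934843]
(array([-0.1948,  0.115 ,  0.0013]), array([ 1.000e-02,  0.000e+00, -4.383e+01]))
```

Emit:
carry_out:
  delta_pos:
    - [-0.05,0.03,0]
    - [-0.1,0.06,0]
    - [-0.15,0.09,0]
    - [-0.1948,0.115,0]
    - [-0.1948,0.115,0]
    - [-0.1948,0.115,0]
    - [-0.1948,0.115,0]
  rot:
    - [0,0,-10]
    - [0,0,-20]
    - [0,0,-30]
    - [0,0,-40]
    - [0,0,-43.8]
    - [0,0,-43.8]
    - [0,0,-43.8]

```text
clock: 23.0
eef_pos: [563.4, -459.4, 252.5]
tcp_rot: [-3.141, -0.001, 1.958]
contact_force: [0.1, 0.5, -0.8]
opening: 0.271
grasp_force: 59.3
```

Run:
```python
from h import *
s=r.sense();print(s['clock'],s['contact_force'],s['wrist_torque'])
print(goto([563.3,-460.1,150],112.3),goto([563.3,-460.1,108],112.3))
Tw=T();im=r.grab_frame("wrist");cv2.imwrite("pics/w11full.png",im);np.save('w11.npy',Tw)
```

```text
23.0 [ 0.07661072  0.45397344 -0.84097881] [ 0.00491063 -0.02917396 -0.07197069]
(array([-0.0008, -0.0003,  0.1025]), array([-0.03, -0.08, -0.09])) (array([-0.0008, -0.0002,  0.1445]), array([-0.03, -0.08, -0.09]))
```

Emit:
carry_out:
  delta_pos:
    - [-0.0006,0,0.04]
    - [-0.0006,0,0.08]
    - [-0.0006,0,0.1]
    - [-0.0006,0,0.115]
    - [-0.0006,0,0.13]
    - [-0.0006,0,0.142]
    - [-0.0006,0,0.144]
    - [-0.0006,0,0.144]
  rot:
    - [0,0,0]
    - [0,0,0]
    - [0,0,0]
    - [0,0,0]
    - [0,0,0]
    - [0,0,0]
    - [0,0,0]
    - [0,0,0]

```text
clock: 24.05
eef_pos: [564.0, -460.9, 109.6]
tcp_rot: [3.141, 0.0, 1.96]
contact_force: [0.3, -0.4, -0.9]
opening: 0.269
grasp_force: 59.4
```

Emit:
carry_out:
  delta_pos:
    - [0,0,0.001]
    - [0,0,0.002]
    - [0,0,0.003]
    - [0,0,0.003]
  rot:
    - [0,0,0]
    - [0,0,0]
    - [0,0,0]
    - [0,0,0]

```text
clock: 24.55
eef_pos: [563.9, -460.8, 106.6]
tcp_rot: [3.141, 0.0, 1.96]
contact_force: [-0.6, 0.2, 1.6]
opening: 0.276
grasp_force: 59.7
```

Emit:
carry_out:
  delta_pos:
    - [0,0,0]
    - [0,0,0]
    - [0,0,0]
    - [0,0,-0.05]
    - [0,0,-0.1]
    - [0,0,-0.14]
    - [0,0,-0.14]
    - [0,0,-0.14]
  rot:
    - [0,0,0]
    - [0,0,0]
    - [0,0,0]
    - [0,0,0]
    - [0,0,0]
    - [0,0,0]
    - [0,0,0]
    - [0,0,0]
  claw: 0.05

```text
clock: 25.55
eef_pos: [563.5, -460.4, 245.6]
tcp_rot: [-3.141, -0.001, 1.96]
contact_force: [-0.6, -0.0, -0.1]
opening: 0.582
grasp_force: 0.0
```

Run:
```python
from h import *
print(goto([514.9,-147.6,247],98.3))
Tw=T();im=r.grab_frame("wrist");cv2.imwrite("pics/w12full.png",im)
for d in r.cut_out('driver_grip','wrist')[:1]: print(d['p'],d['box'])
```

```text
(array([ 0.3079,  0.0736, -0.0012]), array([-0.03, -0.04, 13.98]))
0.82 [298.1, 194.2, 344.1, 256.4]
```

Run:
```python
from h import *
print(goto([506.8,-92,250],98.3))
```

```text
(array([ 0.3621,  0.0874, -0.0048]), array([-0.09, -0.12, 13.98]))
```

Emit:
carry_out:
  delta_pos:
    - [0.06,0.014,0]
    - [0.12,0.028,0]
    - [0.18,0.043,0]
    - [0.24,0.058,0]
    - [0.3,0.073,0]
    - [0.362,0.0874,0]
    - [0.362,0.0874,0]
    - [0.362,0.0874,0]
  rot:
    - [0,0,4]
    - [0,0,8]
    - [0,0,12]
    - [0,0,14]
    - [0,0,14]
    - [0,0,14]
    - [0,0,14]
    - [0,0,14]

```text
clock: 26.65
eef_pos: [507.4, -92.6, 245.7]
tcp_rot: [-3.141, 0.0, 1.717]
contact_force: [-0.5, 0.6, -0.2]
opening: 0.585
grasp_force: 0.0
```

Emit:
carry_out:
  delta_pos:
    - [0,0,0.01]
    - [0,0,0.02]
    - [0,0,0.04]
    - [0,0,0.055]
    - [0,0,0.07]
    - [0,0,0.07]
    - [0,0,0.07]
  rot:
    - [0,-8,0]
    - [0,-16,0]
    - [0,-24,0]
    - [0,-32,0]
    - [0,-40,0]
    - [0,-41,0]
    - [0,-41,0]

```text
clock: 27.52
eef_pos: [507.7, -93.1, 176.2]
tcp_rot: [-3.14, 0.713, 1.716]
contact_force: [-0.7, -0.1, 0.8]
opening: 0.582
grasp_force: 0.0
```

Run:
```python
from h import *
s=r.sense();print(s['clock'],s['eef_pos'],np.degrees(s['tcp_rot']),s['qpos'])
Tw=T(s);im=r.grab_frame("wrist");cv2.imwrite("pics/w13full.png",im);np.save('w13.npy',Tw)
u=w2px('wrist',[528,-236.7,44],Tw)[0].astype(int);print(u)
x0,y0=max(0,u[0]-65),max(0,u[1]-50)
cv2.imwrite("pics/w13.png",cv2.resize(im[y0:y0+100,x0:x0+130],None,fx=6,fy=6,interpolation=cv2.INTER_CUBIC));print(x0,y0)
```

```text
27.525 [507.70302171 -93.10130034 176.16240754] [-179.89443196   40.87816322   98.30805832] [ 0.22842164  0.36971225  2.04183414 -0.87344221  1.01712526  0.67219998]
[320 238]
255 188
```

View pics/w13.png

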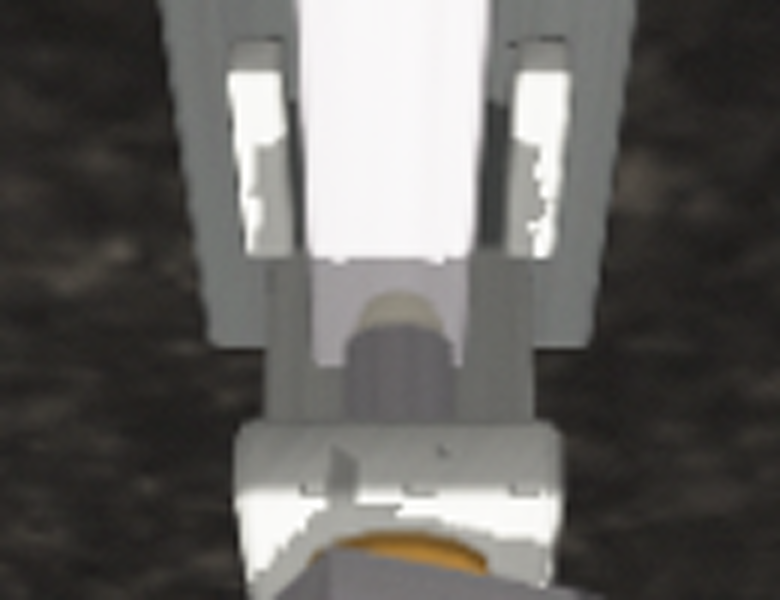

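The crop, with the open end upward, shows the white nose at (400,300) standing on the shaded block top. The block's inner end is at row 365. I check the nose-rim height numerically.

Run:
```python
from h import *
Tw=np.load('w13.npy');u=np.array([.1443,-.9895,0]);o=np.array([527.9,-236.7,0])
g=lambda x,z:((w2px('wrist',o+x*u+[0,0,z],Tw)[0]-[255,188])*6).round(0)
for z in(40,44,46,48):print(z,'nose rim',g(-6.5,z))
print('rim top sleeve 45..49',g(-6.5,45),g(-6.5,49),g(-6.5,48),'block end',g(20,44),'arm end',g(-21,72),'rail starts',g(-25,20),g(-115,12))
```

```text
40 nose rim [394. 259.]
44 nose rim [394. 283.]
46 nose rim [394. 294.]
48 nose rim [394. 306.]
rim top sleeve 45..49 [394. 289.] [394. 312.] [394. 306.] block end [394. 370.] arm end [394. 406.] rail starts [394.  75.] [ 394. -438.]
```

Run:
```python
from h import *
print(goto([511,-125,200],98.3))
```

```text
(array([-0.0393, -0.0015,  0.0033]), array([-3.000e-02,  4.088e+01, -9.000e-02]))
```

Emit:
carry_out:
  delta_pos:
    - [-0.01,0,0.001]
    - [-0.02,-0.001,0.002]
    - [-0.03,-0.001,0.003]
    - [-0.039,-0.0015,0.003]
    - [-0.039,-0.0015,0.003]
    - [-0.039,-0.0015,0.003]
  rot:
    - [0,9,0]
    - [0,18,0]
    - [0,27,0]
    - [0,36,0]
    - [0,41,0]
    - [0,41,0]

```text
clock: 28.32
eef_pos: [511.3, -126.5, 201.3]
tcp_rot: [3.137, 0.001, 1.711]
contact_force: [0.1, 1.1, 0.1]
opening: 0.585
grasp_force: 0.0
```

Run:
```python
from h import *
s=r.sense();print(s['eef_pos'],np.degrees(s['tcp_rot']))
print(goto([514.9,-147.6,200],98.3),goto([514.9,-147.6,44],98.3))
```

```text
[ 511.28124663 -126.51858802  201.33776555] [1.79762209e+02 4.68320449e-02 9.80408222e+01]
(array([-0.0214,  0.0006,  0.0014]), array([ 0.24,  0.05, -0.26])) (array([-0.0213, -0.    ,  0.1574]), array([ 0.24,  0.05, -0.26]))
```

Emit:
carry_out:
  delta_pos:
    - [-0.0214,0.0005,0.03]
    - [-0.0214,0.0005,0.08]
    - [-0.0214,0.0005,0.12]
    - [-0.0214,0.0005,0.15]
    - [-0.0214,0.0005,0.156]
    - [-0.0214,0.0005,0.156]
    - [-0.0214,0.0005,0.156]
  rot:
    - [0,0,-0.2]
    - [0,0,-0.2]
    - [0,0,-0.2]
    - [0,0,-0.2]
    - [0,0,-0.2]
    - [0,0,-0.2]
    - [0,0,-0.2]

```text
clock: 29.2
eef_pos: [515.1, -145.2, 45.1]
tcp_rot: [3.139, 0.001, 1.719]
contact_force: [0.5, -0.3, 0.4]
opening: 0.586
grasp_force: 0.0
```

Emit:
carry_out:
  delta_pos:
    - [0,0,0]
    - [0,0,0]
    - [0,0,0]
    - [0,0,0]
    - [0,0,0]
  rot:
    - [0,0,0]
    - [0,0,0]
    - [0,0,0]
    - [0,0,0]
    - [0,0,0]
  claw: 0.015
  grip_force: 60

```text
clock: 29.82
eef_pos: [514.7, -145.2, 44.7]
tcp_rot: [3.14, 0.001, 1.718]
contact_force: [-2.4, 1.1, 8.3]
opening: 0.271
grasp_force: 59.2
```

Emit:
carry_out:
  delta_pos:
    - [0.01,0,0]
    - [0.02,0,0]
    - [0.03,0,0]
    - [0.04,0,0]
    - [0.055,0,0]
    - [0.07,0,0]
    - [0.085,0,0]
    - [0.095,0,0]
  rot:
    - [0,0,0]
    - [0,0,0]
    - [0,0,0]
    - [0,0,0]
    - [0,0,0]
    - [0,0,0]
    - [0,0,0]
    - [0,0,0]

```text
clock: 30.82
eef_pos: [500.4, -50.4, 44.0]
tcp_rot: [3.141, 0.001, 1.719]
contact_force: [1.0, -3.7, 4.9]
opening: 0.266
grasp_force: 59.3
```

Emit:
carry_out:
  delta_pos:
    - [0,0,-0.04]
    - [0,0,-0.1]
    - [0,0,-0.16]
    - [0,0,-0.19]
    - [0,0,-0.19]
  rot:
    - [0,0,0]
    - [0,0,0]
    - [0,0,0]
    - [0,0,0]
    - [0,0,0]

```text
clock: 31.45
eef_pos: [500.7, -50.5, 235.3]
tcp_rot: [3.138, 0.0, 1.719]
contact_force: [0.5, 0.6, -3.0]
opening: 0.267
grasp_force: 59.9
```

Run:
```python
from h import *
print(goto([450,60,230],90))
```

```text
(array([ 0.1167, -0.0338,  0.0051]), array([0.19, 0.  , 8.49]))
```

Emit:
carry_out:
  delta_pos:
    - [0.05,-0.015,0]
    - [0.1,-0.03,0]
    - [0.117,-0.034,0]
    - [0.117,-0.034,0]
    - [0.117,-0.034,0]
    - [0.117,-0.034,0]
  rot:
    - [0,0,4]
    - [0,0,8.5]
    - [0,0,8.5]
    - [0,0,8.5]
    - [0,0,8.5]
    - [0,0,8.5]

```text
clock: 32.2
eef_pos: [449.5, 58.9, 233.3]
tcp_rot: [-3.141, 0.0, 1.57]
contact_force: [-0.4, -0.3, -2.4]
opening: 0.268
grasp_force: 59.8
```

Run:
```python
from h import *
s=r.sense();print(s['clock'],s['eef_pos'],np.degrees(s['tcp_rot']))
Tw=T(s);im=r.grab_frame("wrist");cv2.imwrite("pics/w14.png",im);np.save('w14.npy',Tw)
for n,z in dict(tray=10,strip_s_mid=6,strip_m_mid=6,strip_l_mid=6,block_mid=230).items():
  for d in r.cut_out(n,'wrist')[:2]:
    if d['p']>.3:print(n,round(d['p'],2),d['box'],*rect('wrist',d['mask'],z,Tw))
```

```text
32.2 [449.50607019  58.92519344 233.26573029] [-1.79975802e+02  1.02555056e-02  8.99291904e+01]
tray 0.84 [225.7, 7.8, 406.0, 219.5] [447.1 148.3] 190.3 159.2 -86.7
strip_l_mid 0.73 [225.7, 10.2, 403.9, 215.9] [447.1 148.1] 191.2 159.2 -86.8
strip_l_mid 0.43 [282.4, 287.6, 291.7, 294.8] [411.4 -32.6] 12.7 5.9 0.6
block_mid 0.55 [285.7, 270.0, 353.1, 424.1] [448.7  50.8] 76.8 24.9 89.8
```

View pics/w14.png

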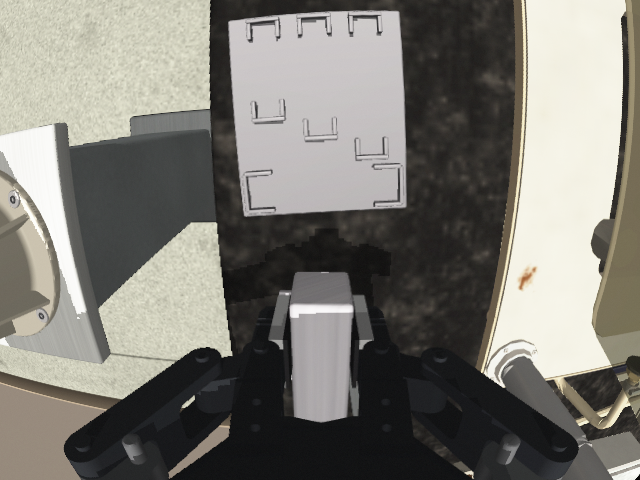

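The wrist view shows the tray (230–405, 12–215) with its block compartment nearest the robot's right, at rows 165–213. The short compartment is on the left, so the tray's +x points to −y. No third strip shows here.

Run:
```python
from h import *
from scipy.optimize import minimize
cs=[r.camera_info('wrist')['hand_eye'][:3,3] for _ in range(30)]
print(np.std(cs,0),np.mean(cs,0)); print(np.std([r.camera_info('side')['pose'][:3,3] for _ in range(10)],0))
Tw=np.load('w14.npy');im=cv2.imread('pics/w14.png')
m=r.cut_out('tray','wrist')[0]['mask']
for z in(0,5):print(z,rect('wrist',m,z,Tw))
# rectified top view at z=14 for rib search: edge response along the rib tops
```

```text
[4.26325641e-14 2.77555756e-16 4.26325641e-14] [  83.47493674   -0.39734384 -118.07312376]
[0.00000000e+00 2.27373675e-13 0.00000000e+00]
0 (array([447. , 148.5]), 195.9, 163.9, -86.7)
5 (array([447.1, 148.4]), 193.1, 161.6, -86.7)
```

```bash
for i in 1 2 3 4 5 6; do python3 -c "
from h import *
c=r.camera_info('wrist')['hand_eye'];Tw=np.load('w14.npy');print(c[:3,3].round(2),px2w('wrist',[[318,112]],5,Tw)[0].round(1), r.camera_info('side')['pose'][:3,3].round(1))"; done
```

```text
[  83.47   -0.4  -118.07] [446.3 147.4   5. ] [ 442.7 1154.8  846.4]
[  83.47   -0.4  -118.07] [446.3 147.4   5. ] [ 442.7 1154.8  846.4]
[  83.47   -0.4  -118.07] [446.3 147.4   5. ] [ 442.7 1154.8  846.4]
[  83.47   -0.4  -118.07] [446.3 147.4   5. ] [ 442.7 1154.8  846.4]
[  83.47   -0.4  -118.07] [446.3 147.4   5. ] [ 442.7 1154.8  846.4]
[  83.47   -0.4  -118.07] [446.3 147.4   5. ] [ 442.7 1154.8  846.4]
```

Run:
```python
from h import *
print(goto([540,22,233],90),goto([540,22,38],90))
```

```text
(array([-0.0374,  0.0908,  0.0006]), array([ 0.  , -0.  , -0.04])) (array([-0.0374,  0.0908,  0.1956]), array([ 0.  , -0.  , -0.04]))
```

Emit:
carry_out:
  delta_pos:
    - [-0.0374,0.05,0]
    - [-0.0374,0.0908,0]
    - [-0.0374,0.0908,0.05]
    - [-0.0374,0.0908,0.1]
    - [-0.0374,0.0908,0.15]
    - [-0.0374,0.0908,0.19]
    - [-0.0374,0.0908,0.196]
    - [-0.0374,0.0908,0.196]
  rot:
    - [0,0,0]
    - [0,0,0]
    - [0,0,0]
    - [0,0,0]
    - [0,0,0]
    - [0,0,0]
    - [0,0,0]
    - [0,0,0]

```text
clock: 33.55
eef_pos: [540.5, 22.2, 38.2]
tcp_rot: [3.141, 0.0, 1.57]
contact_force: [0.2, -0.8, -0.8]
opening: 0.272
grasp_force: 59.9
```

Emit:
carry_out:
  delta_pos:
    - [0,0,0.002]
    - [0,0,0.004]
    - [0,0,0.0055]
    - [0,0,0.0055]
  rot:
    - [0,0,0]
    - [0,0,0]
    - [0,0,0]
    - [0,0,0]

```text
clock: 34.05
eef_pos: [540.4, 22.3, 32.7]
tcp_rot: [3.141, -0.0, 1.571]
contact_force: [-1.0, 0.2, 4.2]
opening: 0.267
grasp_force: 60.6
```

Emit:
carry_out:
  delta_pos:
    - [0,0,0]
    - [0,0,0]
    - [0,0,-0.04]
    - [0,0,-0.06]
    - [-0.0465,0,-0.06]
    - [-0.0465,0,-0.03]
    - [-0.0465,0,-0.002]
    - [-0.0465,0,-0.002]
  rot:
    - [0,0,0]
    - [0,0,0]
    - [0,0,0]
    - [0,0,0]
    - [0,0,0]
    - [0,0,0]
    - [0,0,0]
    - [0,0,0]
  claw: 0.05

```text
clock: 35.05
eef_pos: [538.4, -24.3, 32.5]
tcp_rot: [-3.138, -0.0, 1.57]
contact_force: [-1.0, -1.2, 0.6]
opening: 0.585
grasp_force: 0.0
```

Emit:
carry_out:
  delta_pos:
    - [0,0,0]
    - [0,0,0]
    - [0,0,0]
    - [0,0,0]
    - [0,0,0]
  rot:
    - [0,0,0]
    - [0,0,0]
    - [0,0,0]
    - [0,0,0]
    - [0,0,0]
  claw: 0.015
  grip_force: 60

```text
clock: 35.67
eef_pos: [540.9, -24.2, 35.3]
tcp_rot: [3.14, 0.0, 1.571]
contact_force: [-0.4, 0.2, 7.2]
opening: 0.269
grasp_force: 60.5
```

Emit:
carry_out:
  delta_pos:
    - [0,0,-0.04]
    - [0,0,-0.09]
    - [0,0,-0.1]
    - [0,0,-0.1]
    - [0,0,-0.1]
  rot:
    - [0,0,0]
    - [0,0,0]
    - [0,0,0]
    - [0,0,0]
    - [0,0,0]

```text
clock: 36.3
eef_pos: [538.9, -24.2, 132.7]
tcp_rot: [-3.139, -0.0, 1.571]
contact_force: [-0.0, -0.1, -2.8]
opening: 0.264
grasp_force: 59.9
```

Run:
```python
from h import *
s=r.sense();print(s['eef_pos'],s['qpos'])
print(goto([451.2,77.9,135],183.3))
Tw=T(s);r.grab_frame('wrist')
for d in r.cut_out('block_mid','wrist')[:2]:
  q=np.argwhere(d['mask']);print(d['p'],d['box'])
for x in (18,65):
  print(x,w2px('wrist',Tw[:3,3]+Tw[:3,:3]@[x,0,-3],Tw).round(),w2px('wrist',Tw[:3,3]+Tw[:3,:3]@[x,0,29],Tw).round())
```

```text
[538.86792895 -24.17874275 132.67306435] [-4.76113838e-02  3.77189556e-01  1.91926321e+00 -2.01007578e-05
  8.47576771e-01 -4.73355478e-02]
(array([ 0.1021, -0.0877, -0.0021]), array([ -0.1 ,  -0.12, -93.31]))
0.83 [284.3, 159.9, 359.3, 424.8]
18 [[322. 310.]] [[322. 273.]]
65 [[322. 177.]] [[322. 164.]]
```

Emit:
carry_out:
  delta_pos:
    - [0.02,-0.015,0]
    - [0.04,-0.03,0]
    - [0.06,-0.045,0]
    - [0.08,-0.06,0]
    - [0.1,-0.075,0]
    - [0.102,-0.0867,0]
    - [0.102,-0.0867,0]
    - [0.102,-0.0867,0]
  rot:
    - [0,0,-10]
    - [0,0,-20]
    - [0,0,-30]
    - [0,0,-40]
    - [0,0,-50]
    - [0,0,-60]
    - [0,0,-70]
    - [0,0,-80]

```text
clock: 37.4
eef_pos: [452.6, 77.8, 133.2]
tcp_rot: [-3.141, -0.002, 2.973]
contact_force: [0.2, -0.3, -2.5]
opening: 0.268
grasp_force: 59.8
```

Emit:
carry_out:
  delta_pos:
    - [0,0,0]
    - [0,0,0.02]
    - [0,0,0.05]
    - [0,0,0.075]
    - [0,0,0.075]
    - [0,0,0.075]
  rot:
    - [0,0,-10]
    - [0,0,-13.3]
    - [0,0,-13.3]
    - [0,0,-13.3]
    - [0,0,-13.3]
    - [0,0,-13.3]

```text
clock: 38.15
eef_pos: [453.4, 77.8, 59.3]
tcp_rot: [-3.142, -0.0, -3.084]
contact_force: [0.8, 0.4, -2.5]
opening: 0.265
grasp_force: 59.6
```

Run:
```python
from h import *
s=r.sense();print(s['eef_pos'],np.degrees(s['tcp_rot']),s['qvel'].round(3))
print(goto([452.2,78,45],183.3))
```

```text
[453.37775481  77.76833071  59.27944019] [-1.79997235e+02 -2.24465089e-02 -1.76717673e+02] [ 0.001 -0.02  -0.007 -0.    -0.002  0.   ]
(array([0.0012, 0.0003, 0.0143]), array([-0.  , -0.02, -0.02]))
```

Emit:
carry_out:
  delta_pos:
    - [0.001,0,0.006]
    - [0.001,0,0.012]
    - [0.001,0,0.016]
    - [0.001,0,0.018]
    - [0.001,0,0.0192]
    - [0.001,0,0.0192]
  rot:
    - [0,0,0]
    - [0,0,0]
    - [0,0,0]
    - [0,0,0]
    - [0,0,0]
    - [0,0,0]

```text
clock: 38.9
eef_pos: [452.2, 77.7, 40.3]
tcp_rot: [-3.142, -0.0, -3.084]
contact_force: [-2.5, -0.6, 6.6]
opening: 0.262
grasp_force: 60.9
```

Emit:
carry_out:
  delta_pos:
    - [0,0,0]
    - [0,0,0]
    - [0,0,0]
    - [0,0,-0.04]
    - [0,0,-0.1]
    - [0,0,-0.16]
    - [0,0,-0.19]
    - [0,0,-0.19]
  rot:
    - [0,0,0]
    - [0,0,0]
    - [0,0,0]
    - [0,0,0]
    - [0,0,0]
    - [0,0,0]
    - [0,0,0]
    - [0,0,0]
  claw: 0.05

```text
clock: 39.9
eef_pos: [453.7, 77.9, 232.3]
tcp_rot: [3.141, 0.005, -3.084]
contact_force: [0.1, -0.3, -1.0]
opening: 0.583
grasp_force: 0.0
```

Run:
```python
from h import *
s=r.sense();print(s['eef_pos'])
print(goto([400,265,230],90))
```

```text
[453.7286333   77.94195974 232.29630293]
(array([0.043 , 0.1898, 0.0022]), array([ 0.27,  0.2 , 93.28]))
```

Emit:
carry_out:
  delta_pos:
    - [0.006,0.025,0]
    - [0.012,0.05,0]
    - [0.018,0.075,0]
    - [0.024,0.1,0]
    - [0.03,0.125,0]
    - [0.036,0.15,0]
    - [0.043,0.175,0]
    - [0.043,0.19,0]
  rot:
    - [0,0,10]
    - [0,0,20]
    - [0,0,30]
    - [0,0,40]
    - [0,0,50]
    - [0,0,60]
    - [0,0,70]
    - [0,0,80]

```text
clock: 40.9
eef_pos: [397.2, 265.4, 228.2]
tcp_rot: [-3.139, 0.001, 1.798]
contact_force: [0.3, -0.4, -0.2]
opening: 0.582
grasp_force: 0.0
```

Emit:
carry_out:
  delta_pos:
    - [0,0,0]
    - [0,0,0]
    - [0,0,0]
    - [0,0,0]
  rot:
    - [0,0,8]
    - [0,0,13]
    - [0,0,13]
    - [0,0,13]

```text
clock: 41.4
eef_pos: [398.1, 264.7, 229.1]
tcp_rot: [-3.14, 0.001, 1.578]
contact_force: [-0.2, -0.6, 0.0]
opening: 0.585
grasp_force: 0.0
```

Run:
```python
from h import *
s=r.sense();print(s['clock'],s['eef_pos'],np.degrees(s['tcp_rot']))
Tw=T(s);im=r.grab_frame("wrist");cv2.imwrite("pics/w15.png",im);np.save('w15.npy',Tw)
for n,z in dict(strip_s_mid=6,strip_m_mid=6,strip_l_mid=6,tray=5).items():
  for d in r.cut_out(n,'wrist')[:2]:
    if d['p']>.3:print(n,round(d['p'],2),d['box'],*rect('wrist',d['mask'],z,Tw))
```

```text
41.4 [398.14933182 264.65265812 229.09309029] [-1.79934819e+02  4.26811857e-02  9.03871296e+01]
strip_s_mid 0.95 [304.6, 90.6, 328.0, 177.5] [391.8 332.9] 80.1 17.1 83.7
tray 0.81 [282.0, 224.5, 440.0, 388.2] [446.9 147.8] 196.7 159.9 -86.8
```

Run:
```python
from h import *
print(goto([391.8,332.9,60],83.7),goto([391.8,332.9,27],83.7))
```

```text
(array([ 0.0681, -0.0063,  0.1698]), array([-0.  ,  0.  ,  6.61])) (array([ 0.0681, -0.0063,  0.2028]), array([-0.  ,  0.  ,  6.61]))
```

Emit:
carry_out:
  delta_pos:
    - [0.04,-0.003,0.04]
    - [0.068,-0.0063,0.09]
    - [0.068,-0.0063,0.14]
    - [0.068,-0.0063,0.18]
    - [0.068,-0.0063,0.198]
    - [0.068,-0.0063,0.202]
    - [0.068,-0.0063,0.202]
    - [0.068,-0.0063,0.202]
  rot:
    - [0,0,6.6]
    - [0,0,6.6]
    - [0,0,6.6]
    - [0,0,6.6]
    - [0,0,6.6]
    - [0,0,6.6]
    - [0,0,6.6]
    - [0,0,6.6]
  claw: 0.04

```text
clock: 42.65
eef_pos: [392.5, 333.4, 28.9]
tcp_rot: [3.14, -0.001, 1.46]
contact_force: [0.1, 0.2, 0.2]
opening: 0.467
grasp_force: 0.0
```

Emit:
carry_out:
  delta_pos:
    - [0,0,0.0015]
    - [0,0,0.002]
    - [0,0,0.002]
    - [0,0,0.002]
    - [0,0,0.002]
    - [0,0,0.002]
    - [0,0,0.002]
  rot:
    - [0,0,0]
    - [0,0,0]
    - [0,0,0]
    - [0,0,0]
    - [0,0,0]
    - [0,0,0]
    - [0,0,0]
  claw: 0.008
  grip_force: 40

```text
clock: 43.52
eef_pos: [392.3, 333.2, 27.0]
tcp_rot: [3.141, -0.001, 1.461]
contact_force: [-2.6, -1.4, 10.5]
opening: 0.165
grasp_force: 38.9
```

Emit:
carry_out:
  delta_pos:
    - [0,0,-0.01]
    - [0,0,-0.03]
    - [0,0,-0.05]
    - [0,0,-0.05]
    - [0,0,-0.05]
  rot:
    - [0,0,0]
    - [0,0,0]
    - [0,0,0]
    - [0,0,0]
    - [0,0,0]

```text
clock: 44.15
eef_pos: [391.7, 332.8, 75.7]
tcp_rot: [-3.142, -0.0, 1.461]
contact_force: [0.9, -0.3, -0.8]
opening: 0.169
grasp_force: 39.3
```

Run:
```python
from h import *
s=r.sense();print(s['clock'],s['eef_pos'],np.degrees(s['tcp_rot']),s['opening'],s['grasp_force'])
Tw=T(s);im=r.grab_frame("wrist");cv2.imwrite("pics/w16.png",im)
for d in r.cut_out('strip_s_mid','wrist')[:1]:
  c,w,h,a=rect('wrist',d['mask'],Tw[2,3]-21,Tw);print(d['p'],d['box'],c,w,h,a,c-Tw[:2,3])
print(goto([398.7,189.1,76],93.3))
```

```text
44.15 [391.67099546 332.78863353  75.68708971] [-1.79996967e+02 -1.61467623e-06  8.36813212e+01] 0.16882745516216965 39.345404505729675
0.71 [301.9, 225.5, 339.4, 388.4] [391.3 333.8] 80.5 15.9 83.6 [-0.37099546  1.01136647]
(array([-0.1418,  0.023 , -0.0007]), array([-0.05,  0.04, -9.62]))
```

Emit:
carry_out:
  delta_pos:
    - [-0.05,0.008,0]
    - [-0.1,0.016,0]
    - [-0.142,0.023,0]
    - [-0.142,0.023,0]
    - [-0.142,0.023,0]
    - [-0.142,0.023,0.02]
    - [-0.142,0.023,0.02]
  rot:
    - [0,0,-5]
    - [0,0,-9.6]
    - [0,0,-9.6]
    - [0,0,-9.6]
    - [0,0,-9.6]
    - [0,0,-9.6]
    - [0,0,-9.6]

```text
clock: 45.12
eef_pos: [398.4, 189.8, 55.0]
tcp_rot: [-3.14, 0.001, 1.629]
contact_force: [-1.4, -0.5, -0.6]
opening: 0.17
grasp_force: 39.3
```

Run:
```python
from h import *
s=r.sense();print(s['eef_pos'])
print(goto([398.7,188.6,33],93.3))
```

```text
[398.35323522 189.81645666  54.98618217]
(array([-0.0012,  0.0003,  0.022 ]), array([-0.11,  0.04,  0.05]))
```

Emit:
carry_out:
  delta_pos:
    - [-0.0012,0,0.01]
    - [-0.0012,0,0.017]
    - [-0.0012,0,0.021]
    - [-0.0012,0,0.0225]
    - [-0.0012,0,0.0225]
  rot:
    - [0,0,0]
    - [0,0,0]
    - [0,0,0]
    - [0,0,0]
    - [0,0,0]

```text
clock: 45.75
eef_pos: [399.2, 188.0, 33.4]
tcp_rot: [3.142, -0.0, 1.628]
contact_force: [-0.6, -0.5, -0.6]
opening: 0.168
grasp_force: 39.3
```

Emit:
carry_out:
  delta_pos:
    - [0,0,0.001]
    - [0,0,0.0015]
    - [0,0,0.0015]
  rot:
    - [0,0,0]
    - [0,0,0]
    - [0,0,0]

```text
clock: 46.12
eef_pos: [399.2, 188.1, 32.0]
tcp_rot: [3.141, -0.0, 1.628]
contact_force: [0.8, -0.4, 2.1]
opening: 0.168
grasp_force: 39.6
```

Emit:
carry_out:
  delta_pos:
    - [0,0,0]
    - [0,0,0]
    - [0,0,-0.03]
    - [0,0,-0.09]
    - [0,0,-0.15]
    - [0,0,-0.2]
    - [0,0,-0.2]
    - [0,0,-0.2]
  rot:
    - [0,0,0]
    - [0,0,0]
    - [0,0,0]
    - [0,0,0]
    - [0,0,0]
    - [0,0,0]
    - [0,0,0]
    - [0,0,0]
  claw: 0.04

```text
clock: 47.12
eef_pos: [398.7, 187.8, 231.5]
tcp_rot: [-3.141, 0.0, 1.628]
contact_force: [0.3, -0.3, -0.7]
opening: 0.472
grasp_force: 0.0
```

Run:
```python
from h import *
s=r.sense();print(s['eef_pos'])
print(goto([430,40,232],90))
```

```text
[398.74352343 187.82485735 231.50773089]
(array([-0.1494,  0.0227, -0.0005]), array([-0.01,  0.01,  3.28]))
```

Next, a numeric check of what lies in the tray, then on to the long strip.

Emit:
carry_out:
  delta_pos:
    - [-0.06,0.008,0]
    - [-0.12,0.016,0]
    - [-0.149,0.0227,0]
    - [-0.149,0.0227,0]
    - [-0.149,0.0227,0]
    - [-0.149,0.0227,0]
  rot:
    - [0,0,3]
    - [0,0,3]
    - [0,0,3]
    - [0,0,3]
    - [0,0,3]
    - [0,0,3]

```text
clock: 47.88
eef_pos: [429.8, 41.3, 231.3]
tcp_rot: [-3.14, -0.0, 1.577]
contact_force: [0.1, 0.7, 0.5]
opening: 0.47
grasp_force: 0.0
```

```bash
cat > chk.py <<'E'
from h import *
s=r.sense();print(s['clock'],s['eef_pos'])
Tw=T(s);im=r.grab_frame("wrist");cv2.imwrite("pics/chk%d.png"%s['clock'],im)
C=np.array([447.1,148.8]);a=np.radians(-86.7);R=np.array([[np.cos(a),np.sin(a)],[-np.sin(a),np.cos(a)]])
for n,z in dict(tray=5,block_mid=37,strip_s_mid=11,strip_m_mid=11,strip_l_mid=11).items():
  for d in r.cut_out(n,'wrist')[:2]:
    if d['p']>.3:
      q=rect('wrist',d['mask'],z,Tw);print(n,round(d['p'],2),d['box'],*q,'tray frame',(R@(q[0]-C)).round(1))
E
python3 chk.py; python3 -c "
from h import *
print(goto([412,-160,230],90))"
```

```text
47.875 [429.82717783  41.33131434 231.32903155]
tray 0.95 [247.8, 0.0, 425.4, 202.1] [447.1 147.9] 191.2 159.9 -86.8 tray frame [ 0.9 -0.1]
block_mid 0.96 [270.4, 153.1, 423.1, 191.7] [452.5  80.4] 129.2 27.7 3.2 tray frame [68.6  1.5]
strip_s_mid 0.83 [276.2, 8.4, 298.2, 91.6] [398.9 187.8] 80.1 17.2 -87.6 tray frame [-41.7 -45.9]
strip_l_mid 0.9 [298.3, 273.7, 313.1, 368.8] [411.7 -87.9] 119.8 16.8 88.7 tray frame [234.3 -49. ]
(array([-0.2008, -0.0194,  0.0019]), array([ 0.01, -0.  ,  0.32]))
```

Emit:
carry_out:
  delta_pos:
    - [-0.06,-0.005,0]
    - [-0.12,-0.012,0]
    - [-0.2,-0.0194,0]
    - [-0.2,-0.0194,0]
    - [-0.2,-0.0194,0]
    - [-0.2,-0.0194,0]
  rot:
    - [0,0,0]
    - [0,0,0]
    - [0,0,0]
    - [0,0,0]
    - [0,0,0]
    - [0,0,0]

```text
clock: 48.92
eef_pos: [411.9, -158.8, 231.9]
tcp_rot: [-3.141, -0.0, 1.576]
contact_force: [0.5, -0.8, 0.4]
opening: 0.467
grasp_force: 0.0
```

```bash
sed -i 's/strip_s_mid=11,strip_m_mid=11,strip_l_mid=11/strip_s_mid=6,strip_m_mid=6,strip_l_mid=6/' chk.py; python3 chk.py
```

```text
48.925 [ 411.90690397 -158.82856617  231.86947094]
block_mid 0.61 [432.2, 301.8, 492.3, 349.7] [ 558.9 -279.3] 60.6 57.4 -16.2 tray frame [433.8  87. ]
strip_l_mid 0.82 [312.4, 71.7, 332.7, 200.4] [412.1 -92.5] 119.2 16.8 89.1 tray frame [238.9 -48.8]
strip_l_mid 0.53 [423.6, 408.7, 468.7, 463.5] [ 582.6 -495.6] 146.3 43.6 -53.0 tray frame [651.1  98.2]
```

Run:
```python
from h import *
print(goto([412.1,-92.5,27],89.1))
```

```text
(array([0.0664, 0.0004, 0.2049]), array([ 0.  , -0.  ,  1.25]))
```

Emit:
carry_out:
  delta_pos:
    - [0.04,0.0004,0.04]
    - [0.0664,0.0004,0.09]
    - [0.0664,0.0004,0.14]
    - [0.0664,0.0004,0.18]
    - [0.0664,0.0004,0.198]
    - [0.0664,0.0004,0.203]
    - [0.0664,0.0004,0.203]
    - [0.0664,0.0004,0.203]
  rot:
    - [0,0,1.2]
    - [0,0,1.2]
    - [0,0,1.2]
    - [0,0,1.2]
    - [0,0,1.2]
    - [0,0,1.2]
    - [0,0,1.2]
    - [0,0,1.2]

```text
clock: 50.22
eef_pos: [412.7, -93.2, 29.7]
tcp_rot: [3.14, 0.0, 1.555]
contact_force: [0.8, 0.5, 0.7]
opening: 0.467
grasp_force: 0.0
```

Emit:
carry_out:
  delta_pos:
    - [0,0,0.0018]
    - [0,0,0.0026]
    - [0,0,0.0026]
    - [0,0,0.0026]
    - [0,0,0.0026]
    - [0,0,0.0026]
    - [0,0,0.0026]
  rot:
    - [0,0,0]
    - [0,0,0]
    - [0,0,0]
    - [0,0,0]
    - [0,0,0]
    - [0,0,0]
    - [0,0,0]
  claw: 0.008
  grip_force: 40

```text
clock: 51.1
eef_pos: [412.5, -93.2, 27.4]
tcp_rot: [3.14, 0.0, 1.555]
contact_force: [-3.2, 1.1, 18.2]
opening: 0.17
grasp_force: 38.8
```

Emit:
carry_out:
  delta_pos:
    - [0,0,-0.01]
    - [0,0,-0.04]
    - [0,0,-0.08]
    - [0,0,-0.08]
    - [0,0,-0.08]
  rot:
    - [0,0,0]
    - [0,0,0]
    - [0,0,0]
    - [0,0,0]
    - [0,0,0]

```text
clock: 51.72
eef_pos: [411.8, -93.1, 106.2]
tcp_rot: [3.141, 0.0, 1.555]
contact_force: [0.1, 0.7, -0.4]
opening: 0.166
grasp_force: 39.3
```

Run:
```python
from h import *
s=r.sense();print(s['clock'],s['eef_pos'],np.degrees(s['tcp_rot']),s['opening'],s['grasp_force'])
Tw=T(s);im=r.grab_frame("wrist")
for d in r.cut_out('strip_l_mid','wrist')[:1]:
  c,w,h,a=rect('wrist',d['mask'],Tw[2,3]-21,Tw);print(d['p'],d['box'],c,w,h,a,c-Tw[:2,3])
print(goto([491.7,174.4,105],93.3))
```

```text
51.725 [411.77436424 -93.08477143 106.21477195] [1.79982419e+02 2.80491687e-03 8.90772914e+01] 0.16571089526151125 39.31170344352722
0.61 [299.5, 176.2, 343.8, 414.5] [411.3 -91.6] 119.9 16.6 88.8 [-0.47436424  1.48477143]
(array([0.2686, 0.0762, 0.0005]), array([-0.09, -0.02, -4.22]))
```

Emit:
carry_out:
  delta_pos:
    - [0.06,0.017,0]
    - [0.12,0.034,0]
    - [0.18,0.051,0]
    - [0.24,0.068,0]
    - [0.268,0.0762,0]
    - [0.268,0.0762,0]
    - [0.268,0.0762,0.04]
    - [0.268,0.0762,0.052]
  rot:
    - [0,0,-4.2]
    - [0,0,-4.2]
    - [0,0,-4.2]
    - [0,0,-4.2]
    - [0,0,-4.2]
    - [0,0,-4.2]
    - [0,0,-4.2]
    - [0,0,-4.2]

```text
clock: 52.82
eef_pos: [490.2, 172.1, 51.9]
tcp_rot: [-3.137, 0.002, 1.628]
contact_force: [-0.1, -0.4, -1.2]
opening: 0.163
grasp_force: 39.3
```

Emit:
carry_out:
  delta_pos:
    - [0,0,0]
    - [0,0,0]
    - [0,0,0]
  rot:
    - [0,0,0]
    - [0,0,0]
    - [0,0,0]

```text
clock: 53.2
eef_pos: [493.1, 173.6, 55.3]
tcp_rot: [3.14, -0.0, 1.628]
contact_force: [0.1, 0.7, -0.2]
opening: 0.164
grasp_force: 39.3
```

Run:
```python
from h import *
s=r.sense();print(s['eef_pos'],s['qvel'].round(3))
print(goto([491.7,173.6,33],93.3))
```

```text
[493.14076281 173.63514635  55.25850314] [ 0.003  0.     0.002  0.    -0.004  0.   ]
(array([ 0.    , -0.0015,  0.0223]), array([ 0.09, -0.02, -0.04]))
```

Emit:
carry_out:
  delta_pos:
    - [0,-0.001,0.01]
    - [0,-0.001,0.017]
    - [0,-0.001,0.021]
    - [0,-0.001,0.023]
    - [0,-0.001,0.023]
    - [0,-0.001,0.023]
  rot:
    - [0,0,0]
    - [0,0,0]
    - [0,0,0]
    - [0,0,0]
    - [0,0,0]
    - [0,0,0]

```text
clock: 53.95
eef_pos: [491.2, 173.5, 32.4]
tcp_rot: [-3.141, 0.0, 1.628]
contact_force: [-4.9, -1.8, 21.8]
opening: 0.165
grasp_force: 41.9
```

Emit:
carry_out:
  delta_pos:
    - [0,0,-0.0003]
    - [0,0,-0.0003]
  rot:
    - [0,0,0]
    - [0,0,0]

```text
clock: 54.2
eef_pos: [491.2, 173.5, 32.4]
tcp_rot: [-3.141, 0.0, 1.628]
contact_force: [-5.8, -2.4, 17.7]
opening: 0.164
grasp_force: 41.4
```

Emit:
carry_out:
  delta_pos:
    - [0,0,0]
    - [0,0,0]
    - [0,0,-0.03]
    - [0,0,-0.09]
    - [0,0,-0.15]
    - [0,0,-0.2]
    - [0,0,-0.2]
    - [0,0,-0.2]
  rot:
    - [0,0,0]
    - [0,0,0]
    - [0,0,0]
    - [0,0,0]
    - [0,0,0]
    - [0,0,0]
    - [0,0,0]
    - [0,0,0]
  claw: 0.04

```text
clock: 55.2
eef_pos: [491.0, 173.4, 230.9]
tcp_rot: [-3.141, 0.0, 1.628]
contact_force: [-0.2, -0.3, 0.1]
opening: 0.464
grasp_force: 0.0
```

Run:
```python
from h import *
print(goto([440,20,250],90))
```

```text
(array([-0.1502, -0.0597, -0.0191]), array([-0.04,  0.01,  3.28]))
```

Emit:
carry_out:
  delta_pos:
    - [-0.05,-0.02,-0.01]
    - [-0.1,-0.04,-0.02]
    - [-0.15,-0.06,-0.02]
    - [-0.15,-0.06,-0.02]
    - [-0.15,-0.06,-0.02]
    - [-0.15,-0.06,-0.02]
  rot:
    - [0,0,3.3]
    - [0,0,3.3]
    - [0,0,3.3]
    - [0,0,3.3]
    - [0,0,3.3]
    - [0,0,3.3]

```text
clock: 55.95
eef_pos: [440.3, 21.2, 250.9]
tcp_rot: [-3.14, -0.0, 1.571]
contact_force: [0.5, -0.1, 0.6]
opening: 0.471
grasp_force: 0.0
```

```bash
sed -i 's/strip_s_mid=6,strip_m_mid=6,strip_l_mid=6/strip_s_mid=11,strip_m_mid=11,strip_l_mid=11/' chk.py; python3 chk.py
python3 - <<'E'
from h import *
# side and scene for stray strips
Z=dict(strip_s_mid=11,strip_m_mid=6,strip_l_mid=11,block_mid=37,driver_grip=96)
for c in("side","scene"):
  r.grab_frame(c)
  for n in Z:
    for d in r.cut_out(n,c)[:3]:
      if d['p']>.3 and d['mask'].sum()>15:print(n,c,round(d['p'],2),d['box'],*rect(c,d['mask'],Z[n]))
E
```

```text
55.95 [440.25617454  21.18194105 250.88035175]
tray 0.67 [240.5, 0.0, 413.2, 176.5] [447.7 141.8] 179.7 160.3 -86.8 tray frame [7.  0.2]
block_mid 0.75 [262.0, 130.4, 408.0, 166.3] [452.6  79.3] 129.1 25.3 2.9 tray frame [69.7  1.5]
strip_s_mid 0.94 [264.4, 0.3, 284.1, 78.9] [396.3 183.5] 80.0 16.6 -86.7 tray frame [-37.6 -48.7]
strip_m_mid 0.75 [262.0, 0.0, 288.5, 76.0] [396.2 183.7] 79.8 16.7 -86.7 tray frame [-37.8 -48.8]
strip_l_mid 0.71 [363.0, 0.0, 385.6, 110.4] [490.1 168.9] 108.7 17.5 -86.6 tray frame [-17.6  44.1]
strip_s_mid side 0.52 [332.7, 296.0, 341.1, 320.1] [396.7 186.5] 80.5 16.3 -87.1
strip_l_mid side 0.65 [301.7, 296.9, 303.7, 319.4] [488.3 175.5] 120.1 16.8 -87.8
block_mid side 0.91 [292.9, 273.1, 339.2, 290.4] [452.5  98.4] 124.1 62.2 0.5
strip_m_mid scene 0.71 [424.9, 214.1, 442.8, 236.5] [ 584.4 -463.3] 123.2 72.4 -23.4
strip_l_mid scene 0.4 [431.1, 208.3, 442.8, 226.4] [ 636.6 -482.9] 92.9 37.0 -17.6
block_mid scene 0.69 [422.5, 217.3, 441.6, 239.2] [ 559.4 -455.3] 123.0 71.4 -22.5
block_mid scene 0.54 [291.6, 233.6, 294.2, 266.9] [443.4  78.6] 144.9 24.2 3.2
```

Emit:
carry_out:
  delta_pos:
    - [0.05,0,-0.03]
    - [0.05,0,-0.03]
    - [0.05,0,-0.03]
    - [0.05,0,-0.03]
    - [0.05,0,-0.03]
  rot:
    - [0,0,0]
    - [0,0,0]
    - [0,0,0]
    - [0,0,0]
    - [0,0,0]

```text
clock: 57.48
eef_pos: [439.9, 69.7, 281.1]
tcp_rot: [-3.141, 0.0, 1.57]
contact_force: [0.1, -0.6, 0.3]
opening: 0.465
grasp_force: 0.0
```

```bash
python3 chk.py
python3 - <<'E'
from h import *
# rib edges along the row near strip_l and strip_s: print bright/dark profile in tray frame across y at the strip mid and near the far ribs
Tw=T();import glob,os
im=cv2.imread(max(glob.glob('pics/chk*.png'),key=os.path.getmtime))
g=cv2.cvtColor(im,cv2.COLOR_BGR2GRAY)
C=np.array([447.1,148.3]);a=np.radians(-86.7);X=np.array([np.cos(a),np.sin(a)]);Y=np.array([-np.sin(a),np.cos(a)])
for x in(-85,-81,-70,-23):
  for y0 in(-46,46):
    ys=np.arange(y0-18,y0+19,1.5);P=C+x*X+ys[:,None]*Y
    uv=w2px('wrist',np.c_[P,np.full(len(P),11)],Tw).astype(np.float32)
    v=cv2.remap(g,uv[:,0],uv[:,1],1);print(x,y0,v.ravel())
E
```

```text
57.475 [439.89953218  69.69605001 281.08613989]
tray 0.58 [246.1, 30.2, 402.5, 214.8] [447.1 148.2] 193.0 160.8 -87.0 tray frame [ 0.6 -0. ]
block_mid 0.56 [266.8, 174.3, 400.3, 208.8] [452.   81.1] 129.3 29.2 3.3 tray frame [67.9  1. ]
strip_s_mid 0.96 [269.5, 51.0, 289.0, 127.1] [396.2 183. ] 79.7 16.7 -86.9 tray frame [-37.1 -48.8]
strip_s_mid 0.71 [267.1, 170.1, 401.0, 209.0] [453.1  76. ] 140.0 33.5 3.7 tray frame [73.   1.8]
strip_l_mid 0.55 [364.4, 42.1, 378.7, 154.6] [489.8 174.5] 119.0 18.2 -87.7 tray frame [-23.2  44.1]
-85 -46 [207 207 169 197 202  86 192 207 207 207 206 202 199 198 198 200 203 205
 198 175 167 203 148 179 207]
-85 46 [204 202 154 156 204 155 115 117 188 205 204 204 202 201 198 194 193 195
 193 152 110 197 192 184 203]
-81 -46 [207 207 191 197 203 101 174 207 207 206 207 207 207 207 206 208 206 206
 205 181 177 210 156 195 205]
-81 46 [204 200 149 153 206 168 175 250 254 254 254 253 253 252 253 253 246 210
 203 136  64 200 191 183 203]
-70 -46 [206 205 205 190 177 178 250 253 239 152 134 134 177 254 254 242 186 203
 205 205 133 139 195 204 205]
-70 46 [202 202 164 114 108 192 184 245 254 254 254 253 253 252 252 253 249 207
 202 186 162 159 192 201 202]
-23 -46 [200 200 200 200 200 226 252 254 253 254 254 254 254 254 254 240 170 199
 199 199 198 199 199 199 199]
-23 46 [196 197 196 197 197 182 174 249 253 253 253 253 252 251 251 252 246 208
 196 196 196 196 196 196 196]
```

Run:
```python
from h import *
Tw=T();im=cv2.imread('pics/chk57.png');g=cv2.cvtColor(im,cv2.COLOR_BGR2GRAY)
C=np.array([447.1,148.3]);a=np.radians(-86.9);X=np.array([np.cos(a),np.sin(a)]);Y=np.array([-np.sin(a),np.cos(a)])
def prof(x0,y,n,z=11):
    xs=x0+np.arange(n)*1.5;P=C+xs[:,None]*X+y*Y
    uv=w2px('wrist',np.c_[P,np.full(n,z)],Tw).astype(np.float32);print(x0,y,cv2.remap(g,uv[:,0],uv[:,1],1).ravel())
for y in(-52,-48,-44,-40):prof(-15,y,22);prof(-96,y,22)
prof(-100,45,14);prof(20,45,22)
```

```text
-15 -52 [253 253 253 253 253 253 253 253 253 253 252 206 195 181 137 188 196 196
 195 196 196 195]
-96 -52 [ 42 117 174 202 158  60  98 187 208 207 207 204 203 252 253 253 239 226
 246 253 253 253]
-15 -48 [254 254 254 254 254 254 254 254 254 254 252 189 198 186 118 174 195 196
 196 195 195 195]
-96 -48 [ 34 131 187 202 164  63  97 184 207 208 207 206 211 253 254 224 138 133
 129 222 254 254]
-15 -44 [254 254 254 254 254 254 254 254 254 254 251 191 206 184 108 166 196 195
 195 195 195 194]
-96 -44 [ 34 114 152 207 168  49  92 180 207 207 206 207 235 254 254 254 254 254
 254 254 254 254]
-15 -40 [184 192 191 179 145 140 141 151 168 188 191 162 205 187 114 160 196 196
 195 195 194 195]
-96 -40 [ 38 108 182 210 168  64  94 159 207 207 206 206 203 186 183 192 200 192
 179 173 174 174]
-100 45 [ 41  39  39  58 155 189 194 108  71 134 207 239 253 251]
20 45 [251 251 251 251 251 251 251 251 251 252 236 196 189 183 128 170 193 165
 179 188 188 185]
```

Run:
```python
from h import *
b=r.grab_frame("side");a=cv2.imread("pics/side.png")
for n in('driver_grip','driver_tip','stop_shaft'):
  print(n,[(round(d['p'],2),d['box']) for d in r.recognise(n,'side')[:2]])
d=np.abs(b[150:215,265:315].astype(int)-a[150:215,265:315]).max(2);print('driver region: changed px',(d>60).sum())
```

```text
driver_grip [(0.44, [284.3, 173.2, 293.2, 193.1])]
driver_tip [(0.51, [287.4, 171.0, 292.1, 189.5])]
stop_shaft [(0.6, [285.4, 200.9, 300.0, 220.9])]
driver region: changed px 113
```

```bash
python3 -c "
from rig import r
print(r.sign_off())"
```

```text
the job is handed in; nothing more can be done
None
```

I handed in the job with the screw at about 3.6 rad (nose pressed in about 1 mm), the driver upright in its stand, and the block and the short and long strips in their tray compartments; no middle strip was found. The short strip was nudged about 5 mm after I placed it, but measured still inside its compartment. I returned the driver before drawing the block out, because one hand cannot do both. The setting was read from the slot angle and a camera view of the nose, and I did not re-measure it after drawing the block out.

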